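Arm the guarded high-voltage toggle

TASK

Arm the high-voltage supply at the sloping control box: swing its hinged safety cover up until it stands well open, push the toggle lever under it fully over to the far side (towards the cover's hinge), then swing the cover fully shut again. Do not knock over or shove the gold module or the solder spool beside the box.

Things in the scene. Friction and masses are not known exactly. Their poses are not given: they have to be found in the camera images.
- console: Grey metal control box fixed to the bench, 207 mm deep, 170 mm wide (y). Its x axis points level from its low front edge (x = -83 mm, robot side) to its rear housing (x = 51 to 126 mm, 154 mm high), z up; the origin is on the bench straight below the cover's hinge axis. Its panel slopes up away from the robot at 30 degrees, from 24 mm high at the front edge to 102 mm.
- panel_foot (a point): Point of the panel surface 50 mm from the hinge axis, square to the panel, on the box's middle line; axes as the box's. Two black cheeks stand 50 mm high square to the panel, 88 mm apart inside, open at their lower (robot) end; the cover lies on them. Below, up-slope is (cos 30, 0, sin 30) and out of the panel is (-sin 30, 0, cos 30) in box axes.
- cover_hinge (a point): Middle of the cover's hinge axis, which runs along the box's y, 130 mm above the bench. The cover is a flat steel flap 104 mm wide and 5 mm thick, reaching 80 mm down-slope from here when shut. From the middle of its free edge a pull tab sticks out 48 mm further in the same plane: 30 mm wide (y), 10 mm thick, free at both sides and beneath.
- cover (a joint): Angle of the cover: 0 shut (parallel to the panel, 50 mm off it), growing as its free end swings up and away from the robot, to a stop at 1.75 rad. May start up to 0.2 rad ajar. A stiff friction hinge (0.13 N m) keeps it wherever it is left. Held lightly across its 30 mm, the tab turns between the fingers as the cover swings.
- cover_tab (a point): Middle of the pull tab, where it is best gripped: 110 mm from the hinge axis, half-way through its thickness (2.5 mm to the outer side of the plane through the hinge axis). Its x axis points along the cover to the hinge, y along the hinge axis, z out of the cover's outer face.
- toggle (a joint): Angle of the toggle lever, hidden under the cover until that is lifted: 0 leaning 24 degrees down-slope from square to the panel (off, towards the robot); 0.84 rad, its stop, leaning 24 degrees up-slope towards the hinge (armed). May start up to 0.12 rad off 0. It stays where it is left (friction 0.05 N m).
- toggle_tip (a point): Centre of the rounded end of the steel toggle lever, 36 mm from its pivot; the lever is 9 mm thick at its foot, 13 mm at its end. The pivot is on the box's middle line, 55 mm down-slope of panel_foot and 6 mm out of the panel, in a hexagonal nut 10 mm high; the lever swings in the plane of the slope.
- module: Gold-plated box-shaped module, 42 x 84 x 34 mm with a dark knob, standing loose on the bench to the right of the control box; origin at its underside. A bystander.
- spool: Solder spool, 54 mm across and 40 mm high, standing loose on the bench to the left of the control box; origin at its underside. A bystander.

How it is judged:
By the outcome, as a careful person would: the job done as asked, in the order asked, and still so for the second after the job is handed in, with the robot touching nothing.
It also fails if it takes over 64 s, if anything falls off the work surface, if the arm or the gripper's body presses on something with over 40 N, if the wrist force passes 120 N, or if a joint passes its speed limit or range.

ROBOT

A 6-joint arm with a two-finger parallel gripper is mounted at the origin on a cart in front of the work surface, level with it; the furniture and walls round the work are solid. World frame = base frame: x ahead of the robot, y to its left, z up, the work surface at z = 0. Lengths are in mm, angles in rad, forces in N, time in s.
With the tool pointing down it reaches from about 400 to 925 mm from the base axis. Payload 12.5 kg.
Tool frame: the origin (TCP) lies midway between the tips of the shut fingers; the grasp point (between the pads) lies 19 mm behind it; z points along the fingers, y is the line along which they close (so a half turn about z gives the same grasp; the last joint's range is limited). The gripper opens to 95 mm and grips with 3 to 60 N. Pads are 20 mm wide; open, the fingers measure 119 mm over their backs; the gripper's body (75 mm by 180 mm) begins 59 mm behind the grasp point.
Start: joints at [-1.398, 0.491, 1.559, -0, 1.092, -0.106], TCP at [172.024, -600.88, 194.061] pointing down, gripper open.
Joint ranges: [-3.1, 3.1], [-0.84, 2.19], [0.05, 2.79], [-1.13, 4.28], [0.06, 2.93], [-2.69, 2.69]. Speed limits (rad/s): [2.22, 2.22, 2.79, 3.14, 3.14, 3.14].

INTERFACE

Orientations are given as [roll, pitch, yaw] about the fixed x, y, z axes, in that order (R = Rz(yaw) Ry(pitch) Rx(roll)).
In Python, from cell import state, read_camera, camera_info, env gives the robot as it stands.
- The arm moves only by the tool move_arm, never from a script. Its argument "commands" is a list of rows, each a list of 3 entries, a list of its own where there are three numbers: the shift along the world's x, y, z in cm, then the turn, a rotation vector about the world's x, y, z in degrees, then the opening, from 0 (shut) to 1 (fully open). A call has 1 to 10 rows; each row shifts and turns the commanded pose from where the row before left it; what a row does not reach is not made up. A row lasts 1/10 s, in which the tool goes at most 50 mm and 8.59 degrees, less where a joint would pass 70% of its speed; a pose out of reach is approached as far as the arm can. A call with a gripper value outside its range is refused whole. The fingers move at their own pace and stop on an object; the grip force is fixed at half the most. Time passes only in rows, so rows that do not move let the fingers close. It gives the time, the measured TCP pose, the force, the opening and the grip force at its end, in the units of the state.
- state(): the state, without advancing time (a new reading comes with each control period).
- read_camera(name): name is "side" or "top" or "wrist"; returns the picture (400x640x3 uint8, blue, green, red); there is no depth.
- camera_info(name): a dict with "K" (3x3 intrinsics, pixels), "k1" (the pictures are not rectified: a ray, as slopes to the right and down, at radius r is drawn at 1 + k1 r^2 times it, then the intrinsics apply), "cam_to_world" (4x4, takes a point from camera to world coordinates). Camera axes: x right, y down, z forward; pixel columns grow to the right and rows downward; lengths in mm; the calibration is good to about 2 mm. A picture is of the moment at which its call begins: read the wrist's pose just before it. camera_info takes no time and is no camera call; for the wrist camera it gives the pose at the moment of the call.
- env.job_done(): hands the job in; it is judged then, once.
The state is a dict: "t": time; "joints": joint angles; "qvel": joint speeds; "tau": joint torques, N m; "eef_pos": TCP position; "tcp_rot": TCP orientation; "ft_force": force on the tool from outside, world axes, zero at the start; "moment": the same for the moment, N m; "opening": opening from 0.0 (shut) to 1.0 (fully open); "grip_force": force on a finger pad.
Only numpy, scipy, OpenCV 4.12 (cv2) and the standard library are available. Lean on these libraries where they do the work, as an engineer would, in place of code of your own. Each camera call takes 0.05 s, during which the arm holds its last target. There are 200 camera calls.

## Working session

There is one attempt and no reset: what is moved stays moved. The work goes in short steps, Python scripts to look and compute and a tool call to move; the robot and the scene stay as the last step left them, time stands still between calls to the robot, and variables do not carry over. Pictures are saved under pics/ and viewed, at most 10 in all, crops included, and the job is handed in when it is done.

Besides the shell and the picture viewer there is one more tool, called after "Call:" as name(argument=value, ...) on one line, values as JSON. move_arm: Moves the arm, as the interface text tells. Its arguments: {"type":"object","properties":{"commands":{"type":"array"}},"required":["commands"]}

```bash
mkdir -p pics; ls
python3 - <<'E'
from cell import *
import cv2,numpy as np
np.set_printoptions(precision=4,suppress=True)
print(state())
for n in("top","side","wrist"):
    print(n,camera_info(n)); 
for n in("top","side"): cv2.imwrite(f"pics/{n}0.png",read_camera(n))
E
```

```text
pics
{'t': 0.0, 'joints': array([-1.3976,  0.4915,  1.5594, -0.    ,  1.0917, -0.1056]), 'qvel': array([ 0.0004,  0.0001, -0.001 , -0.0011,  0.    , -0.003 ]), 'tau': array([ -0.0018, -61.2645, -25.8184,   0.0692,   0.0482,  -0.0001]), 'eef_pos': array([ 171.9819, -600.5948,  193.4803]), 'tcp_rot': array([-3.1405, -0.0001,  0.2788]), 'ft_force': array([0.2554, 0.5879, 0.4913]), 'moment': array([ 0.0392, -0.0207, -0.0082]), 'grip_force': 0.0, 'opening': 0.9950746919289144}
top {'K': array([[366.7797,   0.    , 315.2969],
       [  0.    , 366.7797, 202.4165],
       [  0.    ,   0.    ,   1.    ]]), 'k1': -0.02955325053242962, 'cam_to_world': array([[  0.0229,  -0.9979,   0.0609, 553.0739],
       [ -0.9997,  -0.023 ,  -0.0014,  80.6829],
       [  0.0028,  -0.0608,  -0.9981, 934.0746],
       [  0.    ,   0.    ,   0.    ,   1.    ]])}
side {'K': array([[442.5339,   0.    , 319.2684],
       [  0.    , 442.5339, 199.1494],
       [  0.    ,   0.    ,   1.    ]]), 'k1': -0.10694836494883313, 'cam_to_world': array([[ -0.9581,  -0.1886,   0.2158, 387.5976],
       [ -0.2866,   0.6399,  -0.713 , 842.3176],
       [ -0.0037,  -0.7449,  -0.6671, 826.6693],
       [  0.    ,   0.    ,   0.    ,   1.    ]])}
wrist {'K': array([[295.4425,   0.    , 321.9967],
       [  0.    , 295.4425, 199.4077],
       [  0.    ,   0.    ,   1.    ]]), 'k1': -0.05240163038701353, 'cam_to_world': array([[   0.2752,   -0.93  ,   -0.2438,  240.7657],
       [  -0.9614,   -0.2663,   -0.0698, -580.4432],
       [  -0.    ,    0.2536,   -0.9673,  383.7913],
       [   0.    ,    0.    ,    0.    ,    1.    ]])}
```

View pics/top0.png

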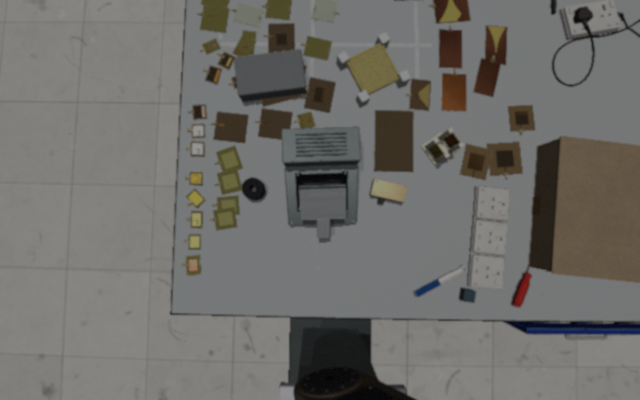

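View pics/side0.png

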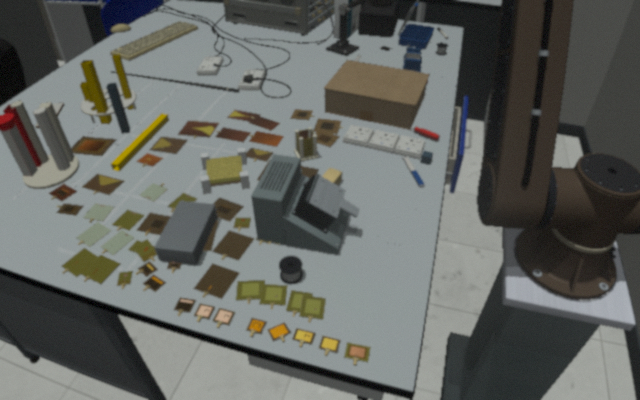

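The top view shows the console at about (322,175), with its tab at (323,230), the spool at (254,188) and the module at (388,190). In the side view the console is at about (300,205) and the tab near (350,210). I'll enlarge both next.

Run:
```python
import cv2,numpy as np
a=cv2.imread("pics/top0.png")[115:245,230:420]; b=cv2.imread("pics/side0.png")[145:265,235:375]
a=cv2.resize(a,None,fx=4,fy=4,interpolation=cv2.INTER_CUBIC); b=cv2.resize(b,None,fx=5,fy=5,interpolation=cv2.INTER_CUBIC)
cv2.imwrite("pics/a.png",a);cv2.imwrite("pics/b.png",b)
```

```text
(no output)
```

View pics/a.png

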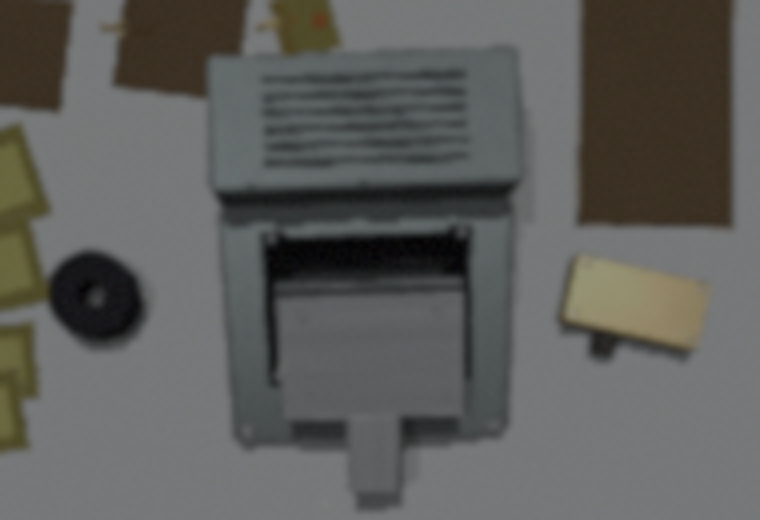

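View pics/b.png

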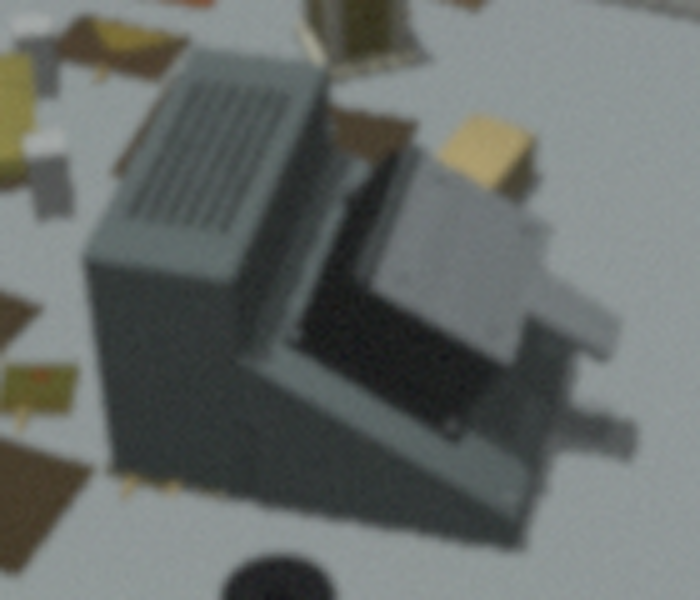

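The crops show the housing top corners, front panel corners, cover and tab clearly. I'll fit the box pose and cover angle to them.

```bash
cat > h.py <<'E'
import numpy as np,cv2
from cell import *
from scipy.optimize import least_squares
np.set_printoptions(precision=2,suppress=True)
def proj(ci,P):
    T=np.linalg.inv(ci["cam_to_world"]); p=np.atleast_2d(P)@T[:3,:3].T+T[:3,3]
    s=p[:,:2]/p[:,2:]; s=s*(1+ci["k1"]*(s**2).sum(1,keepdims=True))
    K=ci["K"]; return s*[K[0,0],K[1,1]]+K[:2,2]
c30,s30=np.cos(np.pi/6),np.sin(np.pi/6)
def cov(r,y,o,th):  # point r from hinge, o outward
    a=np.pi/6-th   # slope of cover, down direction
    return np.array([-r*np.cos(a)-o*np.sin(a),y,130-r*np.sin(a)+o*np.cos(a)])
def pan(u,y,o): # u upslope from panel_foot
    f=np.array([50*s30,0,130-50*c30]); return f+u*np.array([c30,0,s30])+o*np.array([-s30,0,c30])+[0,y,0]
def w(q,P):
    c,s=np.cos(q[2]),np.sin(q[2]); return np.atleast_2d(P)@np.array([[c,s,0],[-s,c,0],[0,0,1]])+[q[0],q[1],0]
E
cat > fit.py <<'E'
from h import *
def model(th):
    C=lambda r,y,o:cov(r,y,o,th)
    t=[((209,58),(126,85,154)),((518,48),(126,-85,154)),((213,190),(51,85,154)),((522,182),(51,-85,154)),((240,442),(-83,85,24)),((508,432),(-83,-85,24)),
     ((358,492),C(128,15,7.5)),((400,490),C(128,-15,7.5)),((283,417),C(80,52,2.5)),((462,417),C(80,-52,2.5))]
    s=[((87,258),(126,85,154)),((235,278),(51,85,154)),((325,68),(51,-85,154)),((195,50),(126,-85,154)),((115,470),(126,85,0)),((522,547),(-83,85,0)),
     ((620,320),C(128,-15,7.5)),((608,358),C(128,15,7.5)),((505,362),C(80,52,2.5))]
    return t,s
ct,cs=camera_info("top"),camera_info("side")
def res(q):
    t,s=model(q[3])
    return np.r_[proj(ct,w(q,[b for a,b in t]))-(np.array([a for a,b in t])/4+[230,115]),proj(cs,w(q,[b for a,b in s]))-(np.array([a for a,b in s])/5+[235,145])].ravel()
r=least_squares(res,[600,60,0,0.1],x_scale=[10,10,.1,.1],loss="soft_l1")
print(r.x,r.cost);print(res(r.x).reshape(-1,2))
q=r.x; print("hinge",w(q,(0,0,130)),"tab",w(q,cov(110,0,2.5,q[3])))
E
python3 fit.py
```

```text
[637.72  63.8    0.06  -0.01] 12.7597200184112
[[-0.8  -0.74]
 [ 0.54 -1.12]
 [-0.7   0.64]
 [ 1.17 -0.31]
 [-1.15  0.05]
 [ 0.39 -0.08]
 [-1.74 -0.24]
 [ 0.55 -0.24]
 [ 0.24  0.24]
 [ 0.76 -1.49]
 [-0.83 -0.83]
 [ 0.71  0.04]
 [ 1.88 -1.43]
 [-0.17 -1.64]
 [ 0.03  2.25]
 [-0.6   0.98]
 [ 0.62 -0.08]
 [ 1.05  0.49]
 [ 1.26  1.35]]
hinge [[637.72  63.8  130.  ]] tab [[541.82  57.94  76.38]]
```

```bash
cat > plan.py <<'E'
from h import *
q=[637.72,63.8,0.06,-0.01]
T=np.array([c30,0,0]);d=np.array([.7071,0,-.7071])
pts={"pre":cov(110,0,2.5,0)+(19-90)*d,"grasp":cov(110,0,2.5,0)+19*d}
for th in np.arange(.15,1.56,.15): pts[f"th{th:.2f}"]=cov(110,0,2.5,th)+19*d
pts.update(togstart=np.array([-66,0,59]),togback=np.array([-66,0,59])-110*d,togend=np.array([-41.5,0,84.5]))
prev=None
for k,p in pts.items():
    W=w(q,p)[0]; print(k,W,"" if prev is None else W-prev); prev=W
E
python3 fit.py|head -1; python3 plan.py
```

```text
[637.72  63.8    0.06  -0.01] 12.7597200184112
pre [491.27  55.   127.37] 
grasp [554.79  58.82  63.73] [ 63.52   3.82 -63.64]
th0.15 [547.99  58.41  78.75] [-6.8  -0.41 15.02]
th0.30 [543.51  58.14  94.61] [-4.48 -0.27 15.87]
th0.45 [541.44  58.02 110.97] [-2.07 -0.12 16.36]
th0.60 [541.84  58.04 127.45] [ 0.4   0.02 16.48]
th0.75 [544.69  58.21 143.69] [ 2.85  0.17 16.24]
th0.90 [549.93  58.53 159.32] [ 5.24  0.31 15.63]
th1.05 [557.45  58.98 173.99] [ 7.51  0.45 14.67]
th1.20 [567.07  59.56 187.37] [ 9.62  0.58 13.38]
th1.35 [578.57  60.25 199.16] [11.51  0.69 11.79]
th1.50 [591.71  61.04 209.1 ] [13.14  0.79  9.94]
togstart [571.84  59.84  59.  ] [ -19.87   -1.19 -150.1 ]
togback [494.2   55.18 136.78] [-77.64  -4.66  77.78]
togend [596.29  61.31  84.5 ] [102.1    6.13 -52.28]
```

Call:
move_arm(commands=[[[4, 3, 4], [0, 0, -6], 1], [[4, 3, 3], [0, 0, -6.5], 1], [[4, 4, 0], [0, -8, 0], 1], [[4, 4, 0], [0, -8, 0], 1], [[4, 4, 0], [0, -8, 0], 1], [[2, 5, 0], [0, 0, 0], 1], [[2, 5, 0], [0, 0, 0], 1], [[2, 5, 0], [0, 0, 0], 1], [[2, 5, 0], [0, 0, 0], 1], [[2, 5, 0], [0, 0, 0], 1]])

```text
t: 1.1
eef_pos: [436.6, -211.7, 251.0]
tcp_rot: [3.115, -0.418, 0.066]
ft_force: [0.8, -0.9, -0.5]
opening: 0.999
grip_force: 0.0
```

Call:
move_arm(commands=[[[0.5, 4, 0], [0, -7, 0], 1], [[0.5, 4, 0], [0, -7, 0], 1], [[0.5, 4, 0], [0, -7, 0], 1], [[0.5, 4, 0], [0, 0, 0], 1], [[0.5, 4, -2], [0, 0, 0], 1], [[0.5, 4, -2], [0, 0, 0], 1], [[0.5, 2, -3], [0, 0, 0], 1], [[0.5, 0.7, -3], [0, 0, 0], 1], [[0.5, 0, -2], [0, 0, 0], 1], [[0, 0, 0], [0, 0, 0], 1]])

```text
t: 2.1
eef_pos: [477.9, -0.4, 185.2]
tcp_rot: [3.121, -0.726, 0.085]
ft_force: [0.2, 0.3, -0.7]
opening: 1.001
grip_force: 0.0
```

Run:
```python
from h import *
s=state();print(s["eef_pos"],s["tcp_rot"],s["joints"])
im=read_camera("wrist");ci=camera_info("wrist")
q=[637.72,63.8,0.06,0]
P=[cov(128,15,7.5,0),cov(128,-15,7.5,0),cov(80,52,2.5,0),cov(80,-52,2.5,0),cov(110,0,7.5,0),(-83,85,24),(-83,-85,24),(51,85,154),(51,-85,154)]
px=proj(ci,w(q,P));print(px)
for p in px: cv2.drawMarker(im,tuple(int(v) for v in p.round()),(0,0,255),cv2.MARKER_CROSS,9,1)
cv2.imwrite("pics/w1.png",im)
```

```text
[477.92  -0.35 185.17] [ 3.12 -0.73  0.09] [-0.27  0.16  2.42  2.15  0.26 -0.86]
[[258.37 224.2 ]
 [285.58 224.7 ]
 [226.44 180.03]
 [319.96 181.63]
 [272.09 208.15]
 [213.97 214.67]
 [344.75 217.03]
 [200.74  58.97]
 [351.51  60.98]]
```

View pics/w1.png

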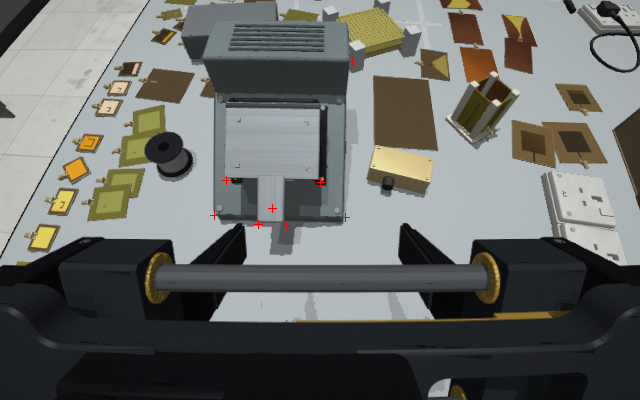

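The predicted marks fit the picture to within a few pixels: the tab end is at (258–285, 224) and the panel corners at (214,215) and (345,217). The 45° tilt is close to the wrist singularity, so I'll work out the arm kinematics to choose a better one.

```bash
cat > kin.py <<'E'
from h import *
from scipy.spatial.transform import Rotation as Ro
def fk(p,j):
    h,a,L2,e,L3,d=p
    # j1 about z sign; wrist centre then tool
    A=j[1]+j[2]
    wr=a+L2*np.sin(j[1])+L3*np.sin(A)+e*np.sin(A-np.pi/2); wz=h+L2*np.cos(j[1])+L3*np.cos(A)+e*np.cos(A-np.pi/2)
    return wr,wz
data=[([-1.3976,.4915,1.5594,0,1.0917,-.1056],[172,-600.6,193.5],[-3.1405,-.0001,.2788])]
s=state();data.append((s["joints"],s["eef_pos"],s["tcp_rot"]))
if __name__=="__main__":
    for d in (180,200,220,240,260,280,300):
        def wrist(dd):
            out=[]
            for j,x,r in data:
                z=Ro.from_euler("xyz",r).as_matrix()[:,2]; W=np.array(x)-dd*z
                out.append((np.hypot(*W[:2]),W[2],np.arctan2(W[1],W[0])))
            return np.array(out)
        Wd=wrist(d)
        A=[];b=[]
        for (j,_,_),(r,z,_) in zip(data,Wd):
            A+=[[0,np.sin(j[1]),np.sin(j[1]+j[2])],[1,np.cos(j[1]),np.cos(j[1]+j[2])]];b+=[r,z]
        sol,rs,_,_=np.linalg.lstsq(np.array(A),np.array(b),rcond=None)
        print(d,sol,rs,Wd[:,2],[j[0] for j,_,_ in data])
    for j,x,r in data: 
        z=Ro.from_euler("xyz",r).as_matrix()[:,2];f=np.array([np.cos(j[0])*np.sin(j[1]+j[2]),np.sin(j[0])*np.sin(j[1]+j[2]),np.cos(j[1]+j[2])])
        print("j5 check",np.arccos(z@f),j[4],j[1]+j[2])
E
python3 kin.py
```

```text
180 [ 34.12 615.18 399.96] [3272.79] [-1.29 -0.02] [-1.3976, np.float64(-0.2726035775189964)]
200 [ 44.18 618.45 393.29] [2000.74] [-1.29 -0.02] [-1.3976, np.float64(-0.2726035775189964)]
220 [ 54.24 621.72 386.62] [1040.28] [-1.29 -0.03] [-1.3976, np.float64(-0.2726035775189964)]
240 [ 64.31 624.98 379.96] [391.25] [-1.29 -0.03] [-1.3976, np.float64(-0.2726035775189964)]
260 [ 74.38 628.24 373.31] [53.43] [-1.29 -0.03] [-1.3976, np.float64(-0.2726035775189964)]
280 [ 84.46 631.49 366.65] [26.59] [-1.29 -0.04] [-1.3976, np.float64(-0.2726035775189964)]
300 [ 94.55 634.74 360.01] [310.45] [-1.29 -0.04] [-1.3976, np.float64(-0.2726035775189964)]
j5 check 1.0917897609408933 1.0917 2.0509
j5 check 0.2560987033331804 0.25609870333318085 2.5822146758090345
```

```bash
cat > k2.py <<'E'
from kin import *
def fk3(p,j):
    h,a,L2,L3,o,d=p; A=j[1]+j[2]
    r=L2*np.sin(j[1])+L3*np.sin(A)+a; z=h+L2*np.cos(j[1])+L3*np.cos(A)
    c,s=np.cos(j[0]),np.sin(j[0]); W=np.array([c*r-s*o,s*r+c*o,z])
    y=np.array([-s,c,0]);f=np.array([c*np.sin(A),s*np.sin(A),np.cos(A)])
    return W,f
def res(v):
    out=[]
    for j,x,rr in data:
        W,f=fk3(np.r_[v[0],0,v[1:]],j); z=Ro.from_euler("xyz",rr).as_matrix()[:,2]
        out.append(W+v[-1]*z-np.array(x))
    return np.concatenate(out)
r=least_squares(res,[100,620,380,70,260]);P=np.r_[r.x[0],0,r.x[1:]]
def forearm(tcp,tilt,yaw=.06):
    z=np.array([np.sin(tilt)*np.cos(yaw),np.sin(tilt)*np.sin(yaw),-np.cos(tilt)])
    W=np.array(tcp)-P[5]*z
    s=least_squares(lambda q:fk3(P,q)[0]-W,[0,.3,2.2])
    f=fk3(P,s.x)[1]
    return s.x,s.cost,s.x[1]+s.x[2],np.arccos(z@f)
if __name__=="__main__":
    print(P,r.cost)
    for n,t in dict(pre=(491,55,127),grasp=(555,59,64),mid=(541,58,127),top=(592,61,209),tog0=(572,60,59),togback=(494,55,137),tog1=(596,61,85)).items():
        for tl in (0,.17,.35,.52,.7,.785,1.0): 
            x,c,A,b=forearm(t,tl); print(n,tl,x,round(c,1),"A %.2f tool %.2f j5 %.2f"%(A,np.pi-tl,b))
E
python3 k2.py
```

```text
[ 66.77   0.   633.21 363.41  68.95 264.02] 9.72984474305267
pre 0 [-0.03  0.39  1.99] 0.0 A 2.38 tool 3.14 j5 0.76
pre 0.17 [-0.04  0.34  2.1 ] 0.0 A 2.44 tool 2.97 j5 0.53
pre 0.35 [-0.05  0.3   2.22] 0.0 A 2.53 tool 2.79 j5 0.27
pre 0.52 [-0.06  0.29  2.35] 0.0 A 2.63 tool 2.62 j5 0.06
pre 0.7 [-0.08  0.31  2.48] 0.0 A 2.79 tool 2.44 j5 0.35
pre 0.785 [-0.08  0.33  2.55] 0.0 A 2.88 tool 2.36 j5 0.53
pre 1.0 [-0.1   0.47  2.73] 0.0 A 3.20 tool 2.14 j5 1.06
grasp 0 [-0.02  0.54  1.92] 0.0 A 2.46 tool 3.14 j5 0.68
grasp 0.17 [-0.02  0.5   2.04] 0.0 A 2.54 tool 2.97 j5 0.44
grasp 0.35 [-0.03  0.47  2.17] 0.0 A 2.64 tool 2.79 j5 0.16
grasp 0.52 [-0.04  0.47  2.29] 0.0 A 2.76 tool 2.62 j5 0.15
grasp 0.7 [-0.05  0.5   2.43] 0.0 A 2.93 tool 2.44 j5 0.49
grasp 0.785 [-0.06  0.53  2.49] 0.0 A 3.02 tool 2.36 j5 0.67
grasp 1.0 [-0.07  0.67  2.65] 0.0 A 3.31 tool 2.14 j5 1.17
mid 0 [-0.02  0.45  1.87] 0.0 A 2.32 tool 3.14 j5 0.82
mid 0.17 [-0.03  0.4   1.99] 0.0 A 2.38 tool 2.97 j5 0.59
mid 0.35 [-0.04  0.36  2.11] 0.0 A 2.47 tool 2.79 j5 0.32
mid 0.52 [-0.05  0.34  2.23] 0.0 A 2.58 tool 2.62 
[... 1130 characters left out ...]
05  0.29  2.2 ] 0.0 A 2.49 tool 2.79 j5 0.31
togback 0.52 [-0.06  0.27  2.32] 0.0 A 2.59 tool 2.62 j5 0.07
togback 0.7 [-0.07  0.29  2.46] 0.0 A 2.74 tool 2.44 j5 0.31
togback 0.785 [-0.08  0.31  2.52] 0.0 A 2.83 tool 2.36 j5 0.48
togback 1.0 [-0.1   0.43  2.7 ] 0.0 A 3.13 tool 2.14 j5 0.99
tog1 0 [-0.01  0.56  1.79] 0.0 A 2.35 tool 3.14 j5 0.79
tog1 0.17 [-0.02  0.51  1.91] 0.0 A 2.42 tool 2.97 j5 0.55
tog1 0.35 [-0.03  0.48  2.04] 0.0 A 2.52 tool 2.79 j5 0.27
tog1 0.52 [-0.03  0.47  2.16] 0.0 A 2.63 tool 2.62 j5 0.05
tog1 0.7 [-0.04  0.49  2.3 ] 0.0 A 2.78 tool 2.44 j5 0.34
tog1 0.785 [-0.05  0.5   2.36] 0.0 A 2.86 tool 2.36 j5 0.51
tog1 1.0 [-0.06  0.6   2.5 ] 0.0 A 3.10 tool 2.14 j5 0.96
```

```bash
cat > go.py <<'E'
from h import *
from scipy.spatial.transform import Rotation as Ro
TL=np.radians(55);q=[637.72,63.8,0.06,0]
d=np.array([np.sin(TL),0,-np.cos(TL)]);n=np.array([np.cos(TL),0,np.sin(TL)])
Rt=Ro.from_euler("z",.06)*Ro.from_euler("y",-TL)*Ro.from_euler("x",np.pi)
tab=lambda th,b=0:cov(110,0,2.5,th)+(19-b)*d
A=np.array
TOG0=A([-63.4,0,59.6]);TOG1=A([-39.9,0,83.2])
def show(*pts):
    s=state();R=Ro.from_euler("xyz",s["tcp_rot"]);x=s["eef_pos"]
    print("t",s["t"],x,"rot deg",np.degrees((Rt*R.inv()).as_rotvec()),"j",s["joints"],"F",s["ft_force"],s["opening"])
    for p in pts:
        W=w(q,p)[0];print(W,"shift cm",(W-x)/10);x=W
E
python3 -c "
from go import *
show(tab(0,70),tab(0))"
```

```text
t 2.15 [477.85  -0.3  185.89] rot deg [  1.73 -13.31  -0.56] j [-0.27  0.16  2.42  2.14  0.26 -0.85] F [0.59 0.67 0.97] 0.9978243297222855
[499.68  55.51 106.42] shift cm [ 2.18  5.58 -7.95]
[556.92  58.95  66.27] shift cm [ 5.72  0.34 -4.02]
```

Call:
move_arm(commands=[[[0, 1, 0], [0.6, -4.5, -0.2], 1], [[0, 1, 0], [0.6, -4.5, -0.2], 1], [[0, 1, 0], [0.5, -4.3, -0.2], 1], [[0, 1, 0], [0, 0, 0], 1], [[0, 1, -1], [0, 0, 0], 1], [[0.5, 0.6, -1], [0, 0, 0], 1], [[0.5, 0, -2], [0, 0, 0], 1], [[0.5, 0, -2], [0, 0, 0], 1], [[0.5, 0, -2], [0, 0, 0], 1], [[0, 0, 0], [0, 0, 0], 1]])

```text
t: 3.15
eef_pos: [498.6, 56.1, 104.3]
tcp_rot: [-3.123, -0.925, 0.057]
ft_force: [0.2, -0.7, -0.2]
opening: 1.0
grip_force: 0.0
```

```bash
python3 -c "
from go import *
show(tab(0,70),tab(0))"
```

```text
t 3.15 [498.56  56.12 104.27] rot deg [-0.5  -2.04 -0.66] j [-0.11  0.57  2.61  2.96  0.96 -1.57] F [ 0.22 -0.75 -0.25] 1.000217403262757
[499.68  55.51 106.42] shift cm [ 0.11 -0.06  0.21]
[556.92  58.95  66.27] shift cm [ 5.72  0.34 -4.02]
```

Call:
move_arm(commands=[[[1.2, 0, -0.7], [-0.5, -2, -0.6], 1], [[1.2, 0.1, -0.8], [0, 0, 0], 1], [[1.2, 0, -0.8], [0, 0, 0], 1], [[1.2, 0.1, -0.8], [0, 0, 0], 1], [[1.0, 0.1, -0.7], [0, 0, 0], 1], [[0, 0, 0], [0, 0, 0], 0.1], [[0, 0, 0], [0, 0, 0], 0.1], [[0, 0, 0], [0, 0, 0], 0.1], [[0, 0, 0], [0, 0, 0], 0.1], [[0, 0, 0], [0, 0, 0], 0.1]])

```text
t: 4.15
eef_pos: [555.9, 57.7, 68.1]
tcp_rot: [3.131, -0.962, 0.068]
ft_force: [-0.5, 0.9, -0.1]
opening: 0.638
grip_force: 0.0
```

```bash
python3 -c "
from go import *
show(tab(0))
im=read_camera('wrist');cv2.imwrite('pics/w2.png',im)
show(*[tab(t) for t in (0,.2,.4,.6,.8,1,1.2,1.4,1.6,1.7)])"
```

```text
t 4.15 [555.94  57.72  68.15] rot deg [0.35 0.11 0.08] j [-0.07  0.71  2.5   3.02  1.02 -1.59] F [-0.51  0.92 -0.06] 0.6381858970182311
[556.92  58.95  66.27] shift cm [ 0.1   0.12 -0.19]
t 4.2 [555.99  57.75  68.12] rot deg [0.35 0.12 0.08] j [-0.07  0.71  2.5   3.02  1.02 -1.59] F [ 0.15 -0.32 -0.33] 0.5953973653053001
[556.92  58.95  66.27] shift cm [ 0.09  0.12 -0.18]
[548.36  58.43  86.49] shift cm [-0.86 -0.05  2.02]
[543.98  58.17 108.02] shift cm [-0.44 -0.03  2.15]
[543.96  58.17 129.99] shift cm [-0.  -0.   2.2]
[548.3   58.43 151.53] shift cm [0.43 0.03 2.15]
[556.82  58.94 171.77] shift cm [0.85 0.05 2.02]
[569.19  59.68 189.91] shift cm [1.24 0.07 1.81]
[584.91  60.63 205.23] shift cm [1.57 0.09 1.53]
[603.35  61.74 217.12] shift cm [1.84 0.11 1.19]
[613.37  62.34 221.62] shift cm [1.   0.06 0.45]
```

View pics/w2.png

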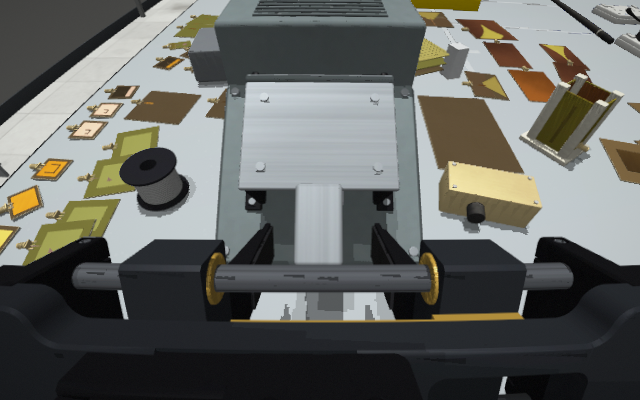

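The tab, at columns 295–343, sits centred between the still-closing fingers. I'll finish the grip.

Call:
move_arm(commands=[[[0.1, 0.1, -0.1], [0, 0, 0], 0.1], [[0, 0, 0], [0, 0, 0], 0.1], [[0, 0, 0], [0, 0, 0], 0.1], [[0, 0, 0], [0, 0, 0], 0.1], [[0, 0, 0], [0, 0, 0], 0.1], [[0, 0, 0], [0, 0, 0], 0.1]])

```text
t: 4.8
eef_pos: [557.0, 60.0, 66.9]
tcp_rot: [3.131, -0.961, 0.071]
ft_force: [-0.1, 8.8, -1.1]
opening: 0.311
grip_force: 30.0
```

Call:
move_arm(commands=[[[-0.3, 0, 0.6], [0, 0, 0], 0.1], [[-0.3, 0, 0.7], [0, 0, 0], 0.1], [[-0.3, 0, 0.7], [0, 0, 0], 0.1], [[-0.2, 0, 0.7], [0, 0, 0], 0.1], [[-0.1, 0, 0.7], [0, 0, 0], 0.1], [[-0.1, 0, 0.7], [0, 0, 0], 0.1]])

```text
t: 5.4
eef_pos: [544.6, 59.4, 108.3]
tcp_rot: [3.13, -0.962, 0.07]
ft_force: [7.0, 4.2, -2.3]
opening: 0.311
grip_force: 30.0
```

```bash
python3 -c "
from go import *
show(tab(.6),tab(.8))"
```

```text
t 5.4 [544.65  59.4  108.34] rot deg [ 0.36  0.17 -0.04] j [-0.07  0.58  2.51  3.01  0.9  -1.57] F [ 6.99  4.25 -2.34] 0.3113566542319782
[543.96  58.17 129.99] shift cm [-0.07 -0.12  2.17]
[548.3   58.43 151.53] shift cm [0.43 0.03 2.15]
```

Call:
move_arm(commands=[[[0, 0, 0.7], [0, 0, 0], 0.1], [[0, 0, 0.7], [0, 0, 0], 0.1], [[0, 0, 0.8], [0, 0, 0], 0.1], [[0.1, 0, 0.7], [0, 0, 0], 0.1], [[0.1, 0, 0.7], [0, 0, 0], 0.1], [[0.2, 0, 0.7], [0, 0, 0], 0.1], [[0.3, 0, 0.7], [0, 0, 0], 0.1], [[0.3, 0, 0.7], [0, 0, 0], 0.1], [[0.3, 0, 0.6], [0, 0, 0], 0.1]])

```text
t: 6.3
eef_pos: [555.3, 59.9, 169.9]
tcp_rot: [3.13, -0.957, 0.071]
ft_force: [-7.3, 9.9, -0.8]
opening: 0.308
grip_force: 30.0
```

Call:
move_arm(commands=[[[0.4, 0, 0.6], [0, 0, 0], 0.1], [[0.4, 0, 0.6], [0, 0, 0], 0.1], [[0.4, 0, 0.6], [0, 0, 0], 0.1], [[0.5, 0, 0.5], [0, 0, 0], 0.1], [[0.5, 0, 0.5], [0, 0, 0], 0.1], [[0.6, 0, 0.5], [0, 0, 0], 0.1], [[0.6, 0, 0.4], [0, 0, 0], 0.1], [[0.6, 0, 0.4], [0, 0, 0], 0.1], [[0.6, 0, 0.4], [0, 0, 0], 0.1], [[0, 0, 0], [0, 0, 0], 0.1]])

```text
t: 7.3
eef_pos: [603.3, 62.0, 219.3]
tcp_rot: [3.128, -0.969, 0.077]
ft_force: [-18.5, 26.3, 25.3]
opening: 0.294
grip_force: 30.1
```

```bash
python3 -c "
from go import *
show(tab(1.6),tab(1.6,60),TOG0-90*d,TOG0,TOG1)"
```

```text
t 7.3 [603.31  61.99 219.3 ] rot deg [ 0.41  0.56 -0.35] j [-0.05  0.31  2.27  2.91  0.42 -1.43] F [-18.47  26.26  25.25] 0.2941481804505364
[603.35  61.74 217.12] shift cm [ 0.   -0.03 -0.22]
[554.29  58.79 251.53] shift cm [-4.91 -0.29  3.44]
[500.84  55.58 111.22] shift cm [ -5.34  -0.32 -14.03]
[574.43  60.    59.6 ] shift cm [ 7.36  0.44 -5.16]
[597.89  61.41  83.2 ] shift cm [2.35 0.14 2.36]
```

Call:
move_arm(commands=[[[0, 0, 0], [0, 0, 0], 0.9], [[0, 0, 0], [0, 0, 0], 0.9], [[0, 0, 0], [0, 0, 0], 0.9], [[0, 0, 0], [0, 0, 0], 0.9], [[-0.8, 0, 0.5], [0, 0, 0], 0.9], [[-1.6, 0, 1.1], [0, 0, 0], 0.9], [[-1.6, 0, 1.1], [0, 0, 0], 0.9], [[-1.6, 0, 1.1], [0, 0, 0], 0.9], [[-1.6, 0, 1.1], [0, 0, 0], 0.5], [[0, 0, 0], [0, 0, 0], 0]])

```text
t: 8.3
eef_pos: [529.7, 58.6, 266.2]
tcp_rot: [3.13, -0.963, 0.068]
ft_force: [0.4, -0.5, -0.2]
opening: 0.784
grip_force: 0.0
```

```bash
python3 -c "
from go import *
show(TOG0-90*d)
im=read_camera('side')[120:260,235:395]
im=cv2.resize(im,None,fx=4,fy=4,interpolation=cv2.INTER_CUBIC)
ci=camera_info('side')
for th,c in((1.4,(0,0,255)),(1.6,(0,255,0)),(1.75,(255,0,0))):
  for P in (cov(128,15,0,th),cov(80,52,0,th)):
    p=((proj(ci,w(q,P))[0]-[235,120])*4).round().astype(int); cv2.drawMarker(im,tuple(int(v) for v in p),c,cv2.MARKER_CROSS,12,1)
cv2.imwrite('pics/s2.png',im)"
```

```text
t 8.3 [529.66  58.64 266.25] rot deg [0.37 0.21 0.1 ] j [-0.07  0.11  2.36  2.79  0.3  -1.31] F [ 0.42 -0.48 -0.16] 0.7838698031407437
[500.84  55.58 111.22] shift cm [ -2.88  -0.31 -15.5 ]
```

View pics/s2.png

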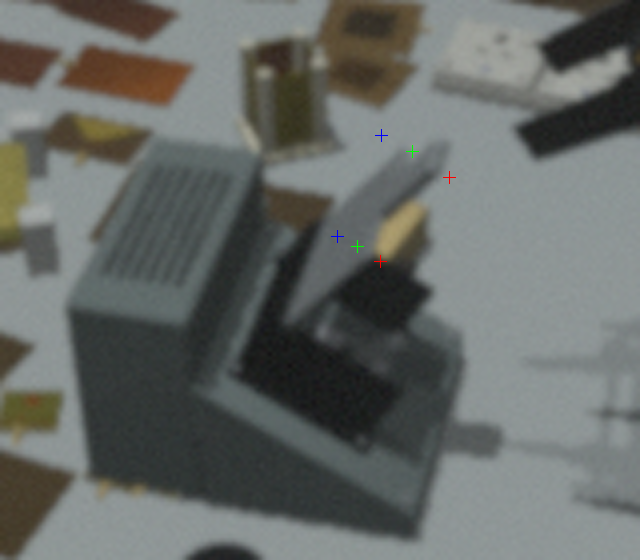

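The side view shows the cover open about 1.4 rad, with the tab end near (445,168); the tab slipped a little in the grip. I'll push it further with shut fingers on its robot-facing side.

Call:
move_arm(commands=[[[0, 0, -2], [0, 0, 0], 0], [[0, 0, -2], [0, 0, 0], 0], [[0, 0.1, -2], [0, 0, 0], 0], [[0, 0, 0], [0, 0, 0], 0], [[0, 0, 0], [0, 0, 0], 0], [[0, 0, 0], [0, 0, 0], 0], [[0.6, 0, 0], [0, 0, 0], 0], [[0.7, 0, 0], [0, 0, 0], 0], [[0.7, 0, 0], [0, 0, 0], 0], [[0.7, 0, 0.1], [0, 0, 0], 0]])

```text
t: 9.35
eef_pos: [559.0, 59.7, 206.3]
tcp_rot: [3.13, -0.962, 0.068]
ft_force: [-0.3, 0.0, 0.4]
opening: 0.003
grip_force: 0.0
```

Call:
move_arm(commands=[[[0.5, 0, 0.1], [0, 0, 0], 0], [[0.5, 0, 0.1], [0, 0, 0], 0], [[0.5, 0, 0.1], [0, 0, 0], 0], [[0.5, 0, 0.1], [0, 0, 0], 0], [[0.5, 0, 0.1], [0, 0, 0], 0], [[0.4, 0, 0.1], [0, 0, 0], 0], [[0, 0, 0], [0, 0, 0], 0]])

```text
t: 10.05
eef_pos: [587.7, 59.8, 212.2]
tcp_rot: [3.131, -0.962, 0.068]
ft_force: [0.6, 0.7, 0.2]
opening: 0.005
grip_force: 0.0
```

```bash
python3 -c "
from go import *
show(TOG0-90*d)"
```

```text
t 10.05 [587.65  59.76 212.18] rot deg [0.35 0.14 0.07] j [-0.06  0.3   2.31  2.93  0.44 -1.45] F [0.56 0.73 0.18] 0.00527539974124909
[500.84  55.58 111.22] shift cm [ -8.68  -0.42 -10.1 ]
```

Call:
move_arm(commands=[[[-2, 0, 0], [0, 0, 0], 0], [[-3, -0.1, 0], [0, 0, 0], 0], [[-3, -0.1, 0], [0, 0, 0], 0], [[-0.7, -0.1, -3], [0, 0, 0], 0], [[0, -0.1, -3], [0, 0, 0], 0], [[0, 0, -3], [0, 0, 0], 0], [[0, 0, -1.1], [0, 0, 0], 0], [[0, 0, 0], [0, 0, 0], 0]])

```text
t: 10.85
eef_pos: [499.9, 55.6, 108.8]
tcp_rot: [3.132, -0.958, 0.067]
ft_force: [0.4, 0.4, 1.4]
opening: 0.004
grip_force: 0.0
```

```bash
python3 -c "
from go import *
show(TOG0,TOG1)
im=read_camera('side')[140:220,275:365]
im=cv2.resize(im,None,fx=5,fy=5,interpolation=cv2.INTER_CUBIC)
ci=camera_info('side')
for th,c in((1.4,(0,0,255)),(1.6,(0,255,0)),(1.75,(255,0,0))):
  for P in (cov(128,15,0,th),cov(80,52,0,th)):
    p=((proj(ci,w(q,P))[0]-[275,140])*5).round().astype(int); cv2.drawMarker(im,tuple(int(v) for v in p),c,cv2.MARKER_CROSS,9,1)
ci=camera_info('wrist');im2=read_camera('wrist')[:330,160:490]
piv=pan(-55,0,6)
for a,c in((-.42,(0,0,255)),(.42,(0,255,0))):
  P=piv+36*(np.cos(a)*A([-s30,0,c30])+np.sin(a)*A([c30,0,s30]))
  for P in (P,piv):
    p=(proj(ci,w(q,P))[0]-[160,0]).round().astype(int); cv2.drawMarker(im2,tuple(int(v) for v in p),c,cv2.MARKER_CROSS,9,1)
o=np.zeros((400,780,3),np.uint8);o[:400,:450]=im;o[:330,450:780]=im2
cv2.imwrite('pics/s3.png',o)"
```

```text
t 10.85 [499.91  55.65 108.81] rot deg [ 0.34 -0.11  0.09] j [-0.09  0.59  2.62  3.    1.02 -1.59] F [0.42 0.39 1.44] 0.004007216039626342
[574.43  60.    59.6 ] shift cm [ 7.45  0.44 -4.92]
[597.89  61.41  83.2 ] shift cm [2.35 0.14 2.36]
```

View pics/s3.png

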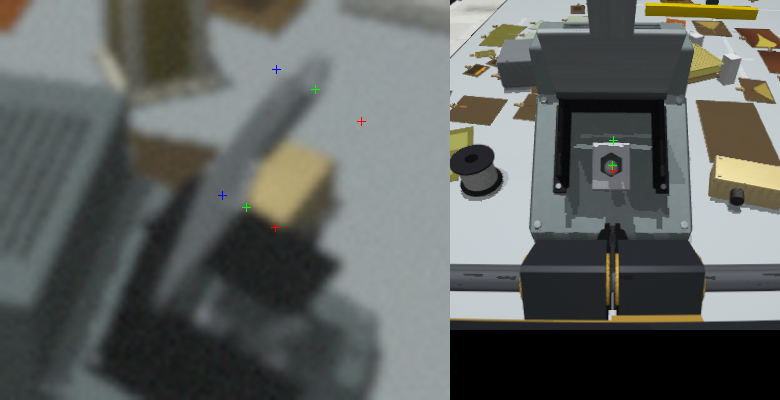

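The cover now stands at about 1.6 rad. In the wrist view the lever and nut are end-on at (612,165), in line with the shut fingers. I'll go in below the lever.

Call:
move_arm(commands=[[[1.5, 0.1, -1], [0, 0, 0], 0], [[1.5, 0.1, -1], [0, 0, 0], 0], [[1.5, 0.1, -1], [0, 0, 0], 0], [[1.5, 0.1, -1], [0, 0, 0], 0], [[1.4, 0, -0.9], [0, 0, 0], 0], [[0, 0, 0], [0, 0, 0], 0]])

```text
t: 11.55
eef_pos: [575.8, 59.8, 63.1]
tcp_rot: [3.13, -0.965, 0.068]
ft_force: [-0.1, -0.1, 0.6]
opening: 0.004
grip_force: 0.0
```

Call:
move_arm(commands=[[[0.4, 0, 0.4], [0, 0, 0], 0], [[0.4, 0, 0.4], [0, 0, 0], 0], [[0.4, 0.1, 0.4], [0, 0, 0], 0], [[0.4, 0, 0.4], [0, 0, 0], 0], [[0.4, 0, 0.4], [0, 0, 0], 0], [[0.3, 0, 0.3], [0, 0, 0], 0], [[0, 0, 0], [0, 0, 0], 0]])

```text
t: 12.25
eef_pos: [597.6, 60.7, 85.6]
tcp_rot: [3.13, -0.963, 0.068]
ft_force: [-0.3, 0.9, -0.3]
opening: 0.006
grip_force: 0.0
```

```bash
python3 -c "
from go import *
show(TOG1)"
```

```text
t 12.25 [597.61  60.74  85.62] rot deg [0.36 0.18 0.07] j [-0.05  0.64  2.39  3.03  0.85 -1.56] F [-0.27  0.88 -0.29] 0.006479927179644044
[597.89  61.41  83.2 ] shift cm [ 0.03  0.07 -0.24]
```

Call:
move_arm(commands=[[[0.2, 0, 0], [0, 0, 0], 0], [[0.1, 0, 0], [0, 0, 0], 0], [[0, 0, 0], [0, 0, 0], 0]])

```text
t: 12.55
eef_pos: [600.1, 60.7, 84.7]
tcp_rot: [3.131, -0.961, 0.068]
ft_force: [-0.2, 0.2, 0.1]
opening: 0.004
grip_force: 0.0
```

Call:
move_arm(commands=[[[0.2, 0, 0], [0, 0, 0], 0], [[0, 0, 0], [0, 0, 0], 0]])

```text
t: 12.75
eef_pos: [601.8, 60.8, 84.7]
tcp_rot: [3.131, -0.961, 0.068]
ft_force: [-3.0, -0.5, 1.4]
opening: 0.005
grip_force: 1.8
```

Call:
move_arm(commands=[[[0.2, 0, 0], [0, 0, 0], 0], [[0, 0, 0], [0, 0, 0], 0]])

```text
t: 12.95
eef_pos: [602.5, 60.9, 84.7]
tcp_rot: [3.131, -0.959, 0.067]
ft_force: [-14.5, -0.5, 9.7]
opening: 0.006
grip_force: 8.8
```

The force has risen to 14.5 N against the stop. I'll back out and look.

Call:
move_arm(commands=[[[0.1, 0, 0], [0, 0, 0], 0], [[0, 0, 0], [0, 0, 0], 0], [[-1, 0, -0.5], [0, 0, 0], 0], [[-2, 0, 0.8], [0, 0, 0], 0], [[-3, -0.2, 1.2], [0, 0, 0], 0], [[-3, -0.3, 1.2], [0, 0, 0], 0], [[-1, 0, 1], [0, 0, 0], 0], [[0, 0, 0], [0, 0, 0], 0.5]])

```text
t: 13.75
eef_pos: [504.4, 55.7, 122.8]
tcp_rot: [3.13, -0.962, 0.068]
ft_force: [0.9, 0.1, -0.6]
opening: 0.047
grip_force: 0.0
```

```bash
python3 -c "
from go import *
show()
ci=camera_info('wrist');im=read_camera('wrist')[30:280,210:450].copy()
piv=pan(-55,0,6)
for a,c in((-.42,(0,0,255)),(.42,(0,255,0))):
  P=piv+36*(np.cos(a)*A([-s30,0,c30])+np.sin(a)*A([c30,0,s30]))
  print(proj(ci,w(q,P))-[210,30])
im=cv2.resize(im,None,fx=2,fy=2);cv2.imwrite('pics/w4.png',im)"
```

```text
t 13.75 [504.38  55.69 122.8 ] rot deg [0.36 0.15 0.09] j [-0.09  0.54  2.6   3.    0.95 -1.58] F [ 0.88  0.1  -0.65] 0.04664173293303892
[[112.1  153.41]]
[[112.17 124.  ]]
```

View pics/w4.png

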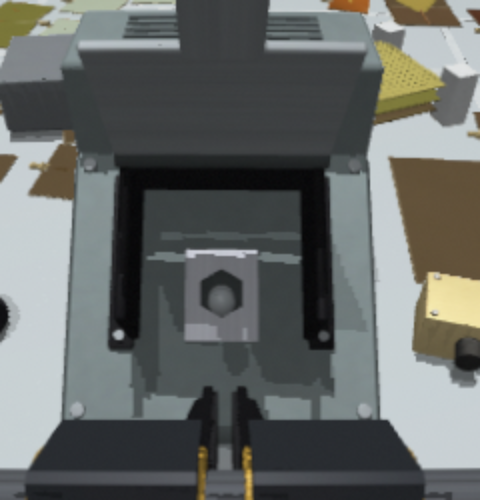

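The lever end is at crop px (221,296), still near its off prediction and not at the armed one. I'll check that numerically against the earlier view.

```bash
python3 -c "
from go import *
ci=camera_info('wrist')
piv=pan(-55,0,6); c=(w(A(q)*[-0,0,1,1],A([0,0,0]))*0)
print('pivot',proj(ci,w(q,piv))-[210,30],'nuttop',proj(ci,w(q,pan(-55,0,10)))-[210,30])
for a in(-.54,-.42,-.3,-.15,0,.15,.3,.42):
  P=piv+36*(np.cos(a)*A([-s30,0,c30])+np.sin(a)*A([c30,0,s30])); print(a,proj(ci,w(q,P))-[210,30])
print('tcp',proj(ci,state()['eef_pos'])-[210,30])
g=cv2.cvtColor(cv2.imread('pics/w4.png'),cv2.COLOR_BGR2GRAY)[::2,::2]; print('now, rows 120-175 col 110');print(g[120:175,106:115:4].T)
g=cv2.cvtColor(cv2.imread('pics/s3.png'),cv2.COLOR_BGR2GRAY); print('before, rows 140-195');print(g[140:195,605:622:4].T)
for P in (pan(-55-30,0,0),pan(-50,44,50),pan(-50,-44,50)): print(proj(ci,w(q,P))-[210,30])
"
```

```text
pivot [[111.77 148.01]] nuttop [[111.79 147.05]]
-0.54 [[111.93 158.62]]
-0.42 [[111.96 154.23]]
-0.3 [[111.98 149.7 ]]
-0.15 [[112.   143.98]]
0 [[112.02 138.39]]
0.15 [[112.03 133.07]]
0.3 [[112.03 128.2 ]]
0.42 [[112.03 124.71]]
tcp [[112.89 199.49]]
now, rows 120-175 col 110
[[ 63  63  64  65  94 180 202 131 107 107 108 109 109 109 108 108  97  68
   42  37  37  37  38  44  60  75  84  93  97  97  96  94  91  86  78  73
   88 105 110 110 110 110 112 136 144 144 144 144 144 144 117  76  66  79
   84]
 [ 69  63  63  64  93 176 200 196 128 106 106 106 106 106  99  55  37  36
   37  38  38  39  50  77  86  95 102 107 113 115 113 106 100  94  88  82
   76  71  77 101 109 110 109 110 109 109 109 109 112 127 114  88  78  83
   85]
 [ 69  64  64  64  94 178 202 199 129 107 108 107 107 108 108 104  75  43
   36  37  38  37  40  53  74  81  88  93  96  96  95  93  89  84  79  73
   77  92 106 109 109 109 108 109 109 109 109 110 109 110 102  74  66  66
   66]]
before, rows 140-195
[[ 62  63 130 207 208 109 108 107 108 108 108 108 108 108 107  70  37  36
   36  38  38  38  45  65  79  83  90
[... 388 characters left out ...]
 105 105 105  72  35  36  38  38
   38  38  53  81  91  97 100 150  76  76  76  76  76  76  76  76  76  60
   92 107 108 108 107 108 108 108 107 108 108 109 106  83  65  65  65  65
   65]
 [150  62 127 204 204 202 106 106 107 107 107 106 106 107 106  89  46  36
   38  37  38  38  37  46  56  61  66  67  65  63  76  49  38  60 107 108
  107 109 108 108 108 109 108 108 108 108 109 109 107  85  65  65  66  66
   66]
 [ 63  62  68 208 208 206 206 107 108 108 108 107 108 108 108 109 109  99
   56  56  57  56  56  56  56  56  57  57  56  57  55  71 109 109 109 109
  109 109 110 110 111 112 129 127 110 110 110 110 108  85  64  65  65  64
   66]]
[[111.65 176.65]]
[[ 64.54 130.54]]
[[159.55 130.99]]
```

The lever reads about −0.3 rad from square both before and after, so it is still off and my push didn't hold. I'll repeat it in stages, taking a wrist image at each.

Call:
move_arm(commands=[[[0, 0, -1], [0, 0, 0], 0], [[1.4, 0.1, -1], [0, 0, 0], 0], [[1.4, 0.1, -1], [0, 0, 0], 0], [[1.4, 0.1, -1], [0, 0, 0], 0], [[1.4, 0.1, -1], [0, 0, 0], 0], [[1.4, 0, -1], [0, 0, 0], 0], [[0, 0, 0], [0, 0, 0], 0]])

```text
t: 14.5
eef_pos: [577.2, 59.8, 60.6]
tcp_rot: [3.13, -0.962, 0.068]
ft_force: [0.2, 0.8, 0.8]
opening: 0.003
grip_force: 0.0
```

```bash
cat > st.py <<'E'
import sys
from go import *
show(TOG0,TOG1)
ci=camera_info('wrist'); cv2.imwrite(f'pics/st{sys.argv[1]}.png',read_camera('wrist'))
for P in [state()['eef_pos']]+[w(q,pan(-55,0,6)+36*(np.cos(a)*A([-s30,0,c30])+np.sin(a)*A([c30,0,s30])))[0] for a in(-.42,0,.42)]: print(proj(ci,P))
E
python3 st.py 1
```

```text
t 14.5 [577.18  59.77  60.61] rot deg [0.36 0.16 0.07] j [-0.06  0.72  2.44  3.03  0.99 -1.58] F [0.18 0.79 0.76] 0.0029542003568896113
[574.43  60.    59.6 ] shift cm [-0.27  0.02 -0.1 ]
[597.89  61.41  83.2 ] shift cm [2.35 0.14 2.36]
[[322.7  230.72]]
[[322.61 199.23]]
[[322.71 175.44]]
[[322.72 154.86]]
```

Call:
move_arm(commands=[[[0.4, 0, 0.4], [0, 0, 0], 0], [[0.4, 0.1, 0.4], [0, 0, 0], 0], [[0.4, 0, 0.4], [0, 0, 0], 0], [[0, 0, 0], [0, 0, 0], 0]])

```text
t: 14.95
eef_pos: [587.8, 60.8, 75.4]
tcp_rot: [3.13, -0.964, 0.068]
ft_force: [-0.1, -0.1, -0.2]
opening: 0.007
grip_force: 0.0
```

```bash
python3 st.py 2
```

```text
t 14.95 [587.82  60.76  75.38] rot deg [0.36 0.25 0.07] j [-0.05  0.67  2.41  3.03  0.91 -1.57] F [-0.07 -0.07 -0.21] 0.007430098172246574
[574.43  60.    59.6 ] shift cm [-1.34 -0.08 -1.58]
[597.89  61.41  83.2 ] shift cm [2.35 0.14 2.36]
[[322.85 230.27]]
[[323.03 226.63]]
[[323.13 203.44]]
[[323.13 182.47]]
```

Call:
move_arm(commands=[[[0.4, 0, 0.4], [0, 0, 0], 0], [[0.4, 0, 0.4], [0, 0, 0], 0], [[0.4, 0, 0.2], [0, 0, 0], 0], [[0.2, 0, 0], [0, 0, 0], 0], [[0, 0, 0], [0, 0, 0], 0]])

```text
t: 15.5
eef_pos: [601.3, 60.7, 84.2]
tcp_rot: [3.131, -0.962, 0.068]
ft_force: [-1.5, -0.2, 1.4]
opening: 0.002
grip_force: 1.0
```

```bash
python3 st.py 3; python3 -c "
import cv2,numpy as np
ims=[cv2.resize(cv2.imread(f'pics/st{i}.png')[60:300,230:420],None,fx=1.4,fy=1.4,interpolation=cv2.INTER_CUBIC) for i in(1,2,3)]
cv2.imwrite('pics/comp.png',np.hstack(ims));print(np.hstack(ims).shape)"
```

```text
t 15.5 [601.3   60.73  84.21] rot deg [0.35 0.15 0.08] j [-0.05  0.65  2.38  3.03  0.85 -1.56] F [-1.51 -0.22  1.42] 0.00156925867182195
[574.43  60.    59.6 ] shift cm [-2.69 -0.07 -2.46]
[597.89  61.41  83.2 ] shift cm [2.35 0.14 2.36]
[[322.84 229.72]]
[[321.64 251.82]]
[[321.74 228.5 ]]
[[321.77 206.57]]
(336, 798, 3)
```

View pics/comp.png

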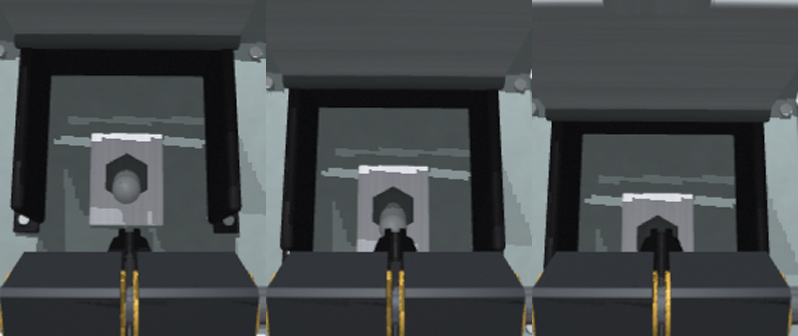

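In the three staged views the finger occludes the lever's ball, at crop (126,187) then (393,215), so it is passing on the near side of the lever. Some pose is wrong in depth. I'll triangulate the lever's base plate from the wrist views already taken.

```bash
cat > tri.py <<'E'
from go import *
ci=dict(camera_info('wrist'));s=state()
T=np.eye(4);T[:3,:3]=Ro.from_euler('xyz',s['tcp_rot']).as_matrix();T[:3,3]=s['eef_pos']
X=np.linalg.inv(T)@ci['cam_to_world'];print('cam in tool',X[:3,3],X[:3,2])
def cam(pos,rot):
    T=np.eye(4);T[:3,:3]=Ro.from_euler('xyz',rot).as_matrix();T[:3,3]=pos
    c=dict(ci);c['cam_to_world']=T@X;return c
V={'s3':(cam([499.9,55.65,108.8],[3.132,-.958,.067]),cv2.imread('pics/s3.png')[:,450:],(160,0),1),
 'w4':(cam([504.4,55.7,122.8],[3.13,-.962,.068]),cv2.imread('pics/w4.png')[::2,::2],(210,30),1),
 'st1':(cam([577.18,59.77,60.61],[3.13,-.962,.068]),cv2.imread('pics/st1.png'),(0,0),1),
 'st2':(cam([587.82,60.76,75.38],[3.13,-.964,.068]),cv2.imread('pics/st2.png'),(0,0),1),
 'st3':(cam([601.3,60.73,84.21],[3.131,-.962,.068]),cv2.imread('pics/st3.png'),(0,0),1)}
est={'s3':144,'w4':156,'st1':157,'st2':180,'st3':200}
obs=[]
for k,(c,im,o,_) in V.items():
    g=cv2.cvtColor(im,cv2.COLOR_BGR2GRAY).astype(float); r0=est[k]-o[1]
    band=g[r0-8:r0+9,312-o[0]:330-o[0]].mean(1); wgt=np.clip(band-150,0,None); row=o[1]+r0-8+(wgt*np.arange(17)).sum()/max(wgt.sum(),1e-6)
    # plate edges just below line
    ln=g[int(round(row))-o[1]+8]; seg=ln[285-o[0]:360-o[0]]; dd=np.diff(seg);cl=285+dd[:37].argmax()+.5;cr=285+37+dd[37:].argmin()+.5
    print(k,row,cl,cr,cr-cl); obs.append((c,row,(cl+cr)/2))
def f(P): return np.array([(proj(c,P)[0]-[u,r])*[.3,1] for c,r,u in obs]).ravel()
r=least_squares(f,w(q,pan(-45,0,2))[0]);W=r.x
B=Ro.from_euler('z',-.06).apply(W-[q[0],q[1],0]); f0=pan(0,0,0)
print('world',W,'box',B,'upslope',(B-f0)@[c30,0,s30],'out',(B-f0)@[-s30,0,c30],f(W))
print('sd',np.sqrt(np.diag(np.linalg.inv(r.jac.T@r.jac))))
E
python3 tri.py
```

```text
cam in tool [  71.02   -0.78 -190.01] [-0.25  0.    0.97]
s3 143.73875511131303 302.5 339.5 37.0
w4 156.0020618556701 302.5 338.5 36.0
st1 157.1334788143299 294.5 345.5 51.0
st2 180.27421503330163 295.5 345.5 50.0
st3 200.06620450606584 293.5 344.5 51.0
world [639.51  65.62  70.16] box [ 1.89  1.71 70.16] upslope -28.279769695546406 out -2.7683688162119524 [-0.08 -0.61 -0.04  0.08  0.02  0.51 -0.03  0.04  0.1  -0.16]
sd [4.29 1.35 4.17]
```

```bash
cat >> tri.py <<'E'
print('---ball')
piv=pan(-55,0,6)
for k in ('s3','w4','st1','st2'):
    c=V[k][0]
    for a in (-.42,-.3): 
        P=w(q,piv+36*(np.cos(a)*A([-s30,0,c30])+np.sin(a)*A([c30,0,s30])))[0]; z=(np.linalg.inv(c['cam_to_world'])@np.r_[P,1])[2]
        print(k,a,proj(c,P)[0],'depth',z,'dia px',13*295/z)
    o=V[k][2];g=cv2.cvtColor(V[k][1],cv2.COLOR_BGR2GRAY)
    r0={'s3':166,'w4':180,'st1':193,'st2':214}[k]
    print(g[r0-o[1],305-o[0]:340-o[0]]); 
    if k in('st1','st2'): print(g[r0-22:r0+24,320])
E
python3 tri.py | sed -n '/---/,$p'
```

```text
---ball
s3 -0.42 [322.51 169.14] depth 273.3525950563401 dia px 14.029499150024813
s3 -0.3 [322.54 164.46] depth 272.57204544973075 dia px 14.069674656740514
[109 109 108 108 109  84  37  36  35  66  90  97 101 104 110 115 111 150
  76  97  92  84  66  43  39  36  57  92 108 108 107 107 109 109  93]
w4 -0.42 [322.08 183.41] depth 281.2841961375908 dia px 13.633897860810142
w4 -0.3 [322.1  178.89] depth 280.52068599243165 dia px 13.671006066566752
[110 111 111 111 103  77  45  37  43  65  87  96 100 104 109 113 110 105
  99  95  90  81  63  43  38  45  78 104 110 109 108 109 111 103  83]
st1 -0.42 [322.58 199.26] depth 186.67020407036313 dia px 20.544253535794294
st1 -0.3 [322.62 192.51] depth 185.90669392520397 dia px 20.628627829522586
[ 80  44  43  44  48  79 104 109 114 117 119 123 126 131 134 132 126 122
 118 114 111 108 103  97  82  60  45  44  44  43  97 128 128 128 128]
[ 43  44  45  46  45  45  45  45  46  49  75 100  99 100 100 111 116 119
 122 125 129 133 132 130 127 122 117 113 108 103  98  93  88  85  95 128
 128 127 127 127 128 129 129 129 129 129]
st2 -0.42 [322.96 226.61] depth 190.99185159989366 dia px 20.07939065397351
st2 -0.3 [323.   220.13] depth 190.2368408448706 dia px 20.159081610944465
[113  68  46  45  45  45  64  86  95  99 102 105 109 112 114 114 113 112
 109 102  97  95  91  86  70  51  49  46  46  44 101 131 132 133 132]
[124  78  44  44  44  44  46  46  46  46  46  48  53  77  75  80 102 101
 102 102 102 105 114 118 122 125 129 133 137 137 134 118 110  79  23  22
  26  25  26  26  25  21  25  26  27  25]
```

```bash
python3 -c "
import cv2
g=cv2.cvtColor(cv2.imread('pics/st3.png'),cv2.COLOR_BGR2GRAY)
for r in range(196,246,2): print(r,g[r,298:346:2])
g=cv2.cvtColor(cv2.imread('pics/st2.png'),cv2.COLOR_BGR2GRAY)
for r in range(200,240,2): print(r,g[r,298:346:2])
"
```

```text
196 [75 75 75 76 75 76 75 76 76 76 75 76 75 76 74 75 74 74 74 74 75 76 76 76]
198 [197 198 176 154 140 126 206 202 200 197 196 196 196 196 198 196 194 196
 185 147 120 118 121  97]
200 [224 225 220 226 225 225 228 224 224 223 221 221 221 222 224 222 221 223
 224 220 221 221 224 181]
202 [224 225 129 132 131 130 132 129 182 217 216 215 217 216 224 222 221 224
 224 184 129 127 130 131]
204 [130 130 129 131 131 130 133 129 128 128 126 127 128 127 130 129 127 130
 130 129 129 127 130 124]
206 [130 131 130 133 132 131 133 130 130 129 127 127 129 128 131 129 127 131
 131 129 129 127 130 119]
208 [131 131 130 132 131 131 134 129 130 129 127 128 129 128 131 129 127 130
 132 130 130 127 130 118]
210 [130 131 130 132 131 131 133 130 130 129 128 128 129 129 131 130 129 131
 132 130 130 128 131 120]
212 [131 131 131 132 131 131 134 131 129 129 127 128 129 129 131 130 129 130
 133 130 130 128 131 120]
214 [131 131 130 132 131 132 134 130 130 125  65  53 113 128 132 129 128 131
 132 129 129 128 132 120]
216 [132 132 132 134 132 133 135 130 107  42  44  43  43  85 129 130 128 131
 133 130 131 128 1
[... 2734 characters left out ...]
 135 133 135  93  75  16  15  23  48  25  18  17  96 130
 134 133 133 131 132 133]
228 [133 134 134 135 136 133 135 109  50  16  18  26  45  26  17  17  70 126
 135 133 133 132 132 134]
230 [138 140 133 134 136 132 100  18  16  15  15  26  43  27  15  17  17  17
  99 133 134 131 133 134]
232 [171 173 172 172 173 167  38  17  16  16  18  25  41  25  16  17  15  17
  17 131 133 131 133 134]
234 [171 172 171 173 173 126  16  17  15  16  17  25  52  26  15  14  16  15
  16 137 153 132 134 134]
236 [171 173 171 173 172  63  16  16  18  15  17  27  51  27  16  17  17  17
  15  64 153 133 133 134]
238 [171 172 170 173 153  15  16  16  17  15  18  26  51  27  16  15  16  17
  17  17 116 132 134 133]
```

Run:
```python
import io,contextlib
with contextlib.redirect_stdout(io.StringIO()): from fit import *
def wz(q,P): return w(q,P)+[0,0,q[4]]
def sets(q): 
    t,s=model(q[3]); return t,s
def res2(q,use="ts"):
    t,s=model(q[3]);o=[]
    if "t" in use:o.append(proj(ct,wz(q,[b for a,b in t]))-(np.array([a for a,b in t])/4+[230,115]))
    if "s" in use:o.append(proj(cs,wz(q,[b for a,b in s]))-(np.array([a for a,b in s])/5+[235,145]))
    return np.concatenate(o).ravel()
for u in("ts","t","s"):
    r2=least_squares(res2,[637,63,.06,0,0],args=(u,),x_scale=[10,10,.1,.1,10],loss="soft_l1");print(u,r2.x,r2.cost)
    print('sd',np.sqrt(np.diag(np.linalg.inv(r2.jac.T@r2.jac))))
```

```text
ts [638.04  63.51   0.06   0.    -1.47] 12.52995852919783
sd [0.88 0.96 0.01 0.02 2.13]
t [638.86  63.65   0.06   0.03 -11.96] 3.0516851818656066
sd [1.54 0.85 0.01 0.04 6.79]
s [644.79  48.29   0.06   0.01 -15.97] 4.033470611283364
sd [2.87 6.65 0.01 0.03 6.99]
```

Run:
```python
from go import *
ci=camera_info('side')
T=A([529.66,58.64,266.25]);R=Ro.from_euler('xyz',[3.13,-.963,.068]).as_matrix()
for y in (-46,-37,37,46):
  for x in(-4,0,4): print(y,x,(proj(ci,T+R@A([x,y,0]))[0]-[235,120])*4, 'back20',(proj(ci,T+R@A([x,y,-20]))[0]-[235,120])*4)
g=cv2.cvtColor(cv2.imread('pics/s2.png'),cv2.COLOR_BGR2GRAY)
for r in range(20,170,6): print(r,g[r,480:640:8])
```

```text
-46 -4 [492.91 168.84] back20 [525.13 155.76]
-46 0 [488.96 163.27] back20 [521.19 150.11]
-46 4 [484.99 157.69] back20 [517.24 144.44]
-37 -4 [495.72 158.78] back20 [527.73 145.69]
-37 0 [491.79 153.24] back20 [523.83 140.06]
-37 4 [487.86 147.68] back20 [519.91 134.42]
37 -4 [517.29  81.23] back20 [547.72  68.1 ]
37 0 [513.62  75.86] back20 [544.07  62.65]
37 4 [509.93  70.47] back20 [540.4   57.19]
46 -4 [519.75  72.38] back20 [550.    59.26]
46 0 [516.1   67.03] back20 [546.37  53.83]
46 4 [512.45  61.67] back20 [542.73  48.39]
20 [145 147 146 146 144 147 146 144 145 143 145 140 111  68  39  32  30  32
  30  32]
26 [156 154 154 147 150 146 148 147 143 142 127  95  58  36  34  35  31  35
  29  32]
32 [160 158 149 144 156 155 152 150 141 115  78  45  34  34  33  32  33  33
  32  35]
38 [160 160 137 125 155 156 153 139 115  65  37  32  33  32  33  28  33  33
  35  37]
44 [154 157 147 146 160 153 145 113  63  35  33  33  31  33  30  35  33  44
  55  43]
50 [143 152 158 151 157 159 153 130  56  35  34  32  33  31  35  37  72 104
 103  52]
56 [155 156 157 146 151 158 157 147  83  36  3
[... 898 characters left out ...]
 31]
122 [145 145 145 144 133 104  71  44  35  34  35  34  32  32  38  32  33  33
  34  36]
128 [147 146 145 145 119  62  35  34  31  34  36  32  33  34  30  31  36  45
  54  69]
134 [145 147 145 146 131  69  36  33  37  31  33  36  35  32  41  53  71  96
 111 114]
140 [147 146 146 147 140 101  46  35  35  34  32  35  39  57  77 100 122 137
 143 143]
146 [147 145 146 144 146 132  78  34  38  39  44  62  85 107 131 140 143 144
 145 147]
152 [145 146 145 146 146 143 106  50  50  65  89 113 131 141 143 146 148 146
 146 145]
158 [146 147 147 146 147 148 132  94 104 119 137 143 144 143 145 148 147 145
 146 146]
164 [147 144 147 146 149 145 146 136 139 145 146 148 147 145 147 145 145 147
 145 145]
```

The cause is now clear. In both the side and wrist views the real fingertips lie about 20 mm short of the reported TCP along the tool axis, so the finger slid over the lever's end. I'll back out and redo the push with a 20 mm correction.

```bash
sed -i 's/^tab=.*/tab=lambda th,b=0:cov(110,0,2.5,th)+(39-b)*d/; s/^TOG0=.*/TOG0=np.array([-63.4,0,59.6])+20*d;TOG1=np.array([-39.9,0,83.2])+20*d/' go.py; sed -i 's/^A=np.array$/A=np.array/' go.py; python3 -c "
from go import *
show(TOG0-100*d,TOG0,TOG1)"
```

```text
t 15.55 [601.19  60.77  84.08] rot deg [0.35 0.14 0.07] j [-0.05  0.65  2.38  3.03  0.85 -1.56] F [-1.51  0.61  1.62] 0.0102213617365765
[509.02  56.07 105.49] shift cm [-9.22 -0.47  2.14]
[590.79  60.98  48.13] shift cm [ 8.18  0.49 -5.74]
[614.25  62.39  71.73] shift cm [2.35 0.14 2.36]
```

Call:
move_arm(commands=[[[-1.6, -0.1, 1.2], [0, 0, 0], 0], [[-2.1, -0.1, 1.4], [0, 0, 0], 0], [[-2.1, -0.1, 1.4], [0, 0, 0], 0], [[-2, -0.1, 1], [0, 0, 0], 0], [[-1.4, -0.1, -1], [0, 0, 0], 0], [[0, 0, -1.9], [0, 0, 0], 0], [[0, 0, 0], [0, 0, 0], 0]])

```text
t: 16.25
eef_pos: [508.7, 55.6, 102.9]
tcp_rot: [3.131, -0.958, 0.067]
ft_force: [0.3, -0.5, 0.1]
opening: 0.004
grip_force: 0.0
```

```bash
python3 st.py 4
```

```text
t 16.25 [508.68  55.62 102.94] rot deg [ 0.34 -0.1   0.09] j [-0.09  0.61  2.6   3.01  1.02 -1.59] F [ 0.26 -0.52  0.14] 0.004187400190844229
[590.79  60.98  48.13] shift cm [ 8.21  0.54 -5.48]
[614.25  62.39  71.73] shift cm [2.35 0.14 2.36]
[[322.77 228.69]]
[[321.93 171.21]]
[[321.99 154.33]]
[[322.   140.07]]
```

Call:
move_arm(commands=[[[1.4, 0.1, -1], [0, 0, 0], 0], [[1.4, 0.1, -1], [0, 0, 0], 0], [[1.4, 0.1, -1], [0, 0, 0], 0], [[1.4, 0.1, -1], [0, 0, 0], 0], [[1.4, 0.1, -0.8], [0, 0, 0], 0], [[1.2, 0, -0.7], [0, 0, 0], 0], [[0, 0, 0], [0, 0, 0], 0]])

```text
t: 17.0
eef_pos: [592.5, 60.8, 50.1]
tcp_rot: [3.13, -0.963, 0.068]
ft_force: [-0.1, 0.2, -0.1]
opening: 0.002
grip_force: 0.0
```

Call:
move_arm(commands=[[[0.4, 0, 0.4], [0, 0, 0], 0], [[0.4, 0.1, 0.4], [0, 0, 0], 0], [[0.4, 0, 0.4], [0, 0, 0], 0], [[0.4, 0.1, 0.4], [0, 0, 0], 0], [[0.4, 0, 0.4], [0, 0, 0], 0], [[0, 0, 0], [0, 0, 0], 0]])

```text
t: 17.6
eef_pos: [612.0, 62.8, 71.1]
tcp_rot: [3.13, -0.964, 0.068]
ft_force: [-1.7, -0.7, 0.6]
opening: 0.008
grip_force: 0.3
```

```bash
python3 st.py 5; python3 -c "
import cv2
g=cv2.cvtColor(cv2.imread('pics/st5.png'),cv2.COLOR_BGR2GRAY)
for r in range(180,246,3): print(r,g[r,298:346:2])"
```

```text
t 17.6 [611.96  62.82  71.06] rot deg [0.36 0.24 0.06] j [-0.04  0.68  2.36  3.04  0.86 -1.57] F [-1.74 -0.69  0.57] 0.007670648271966149
[590.79  60.98  48.13] shift cm [-2.12 -0.18 -2.29]
[614.25  62.39  71.73] shift cm [2.35 0.14 2.36]
[[322.85 230.  ]]
[[324.24 256.33]]
[[324.36 230.71]]
[[324.32 206.62]]
180 [77 78 76 75 76 77 77 77 76 77 78 76 76 74 75 75 74 74 75 75 75 76 76 76]
183 [75 76 77 76 76 76 88 99 99 77 78 79 77 78 77 77 76 75 75 75 75 75 76 74]
186 [ 99  99  99  98  99  98  99 100  98  99  98  98  98  98  98  98  98  97
  98  99  99  99  98  98]
189 [76 76 75 75 75 75 76 75 76 76 87 96 97 97 97 97 97 96 98 98 98 88 76 74]
192 [76 76 76 75 74 75 76 76 75 76 76 76 75 76 76 75 76 75 75 76 76 76 77 76]
195 [76 76 75 76 76 76 75 76 76 75 76 76 76 76 76 76 74 75 75 74 74 76 76 77]
198 [224 227 225 227 227 225 228 228 226 224 224 221 222 223 222 225 223 224
 224 228 224 224 224 224]
201 [225 226 189 132 132 183 223 223 221 188  80  82  83  83 151 222 223 223
 223 226 223 129 129 128]
204 [131 131 130 132 132 130 133 124  83  88  90  92  92  92  88  84 111 129
 129 132 129 
[... 601 characters left out ...]
 48
  47 108 132 131 130 130]
225 [133 133 133 135  56  44  44  68  59  15  16  56  67  56  17  17  50  46
  45  44 120 132 131 131]
228 [133 135 132 135  56  44  45  45  45  14  17  26  40  26  18  16  30  46
  47  45 120 132 132 130]
231 [134 134 134 135  44  44  28  16  16  18  16  26  40  26  14  17  17  14
  23  44 121 133 131 131]
234 [134 134 133 136  44  35  15  16  16  16  16  25  39  27  15  16  15  18
  15  36 121 134 131 131]
237 [134 134 135 136  44  15  15  18  16  16  18  26  30  26  18  18  16  15
  17  15 120 133 132 131]
240 [53 53 53 53 53 53 52 53 52 44 17 27 29 27 16 45 53 53 53 54 53 52 53 53]
243 [52 52 54 53 53 52 52 53 53 46 16 26 30 26 16 45 53 53 53 52 53 53 53 53]
```

The lever is now moving: its end is at row 211, about +0.34 rad. I'll continue to the stop.

Call:
move_arm(commands=[[[0.2, 0, 0.1], [0, 0, 0], 0], [[0.2, 0, 0], [0, 0, 0], 0], [[0, 0, 0], [0, 0, 0], 0]])

```text
t: 17.95
eef_pos: [615.4, 62.7, 71.0]
tcp_rot: [3.131, -0.962, 0.068]
ft_force: [-2.3, -0.4, 0.6]
opening: 0.003
grip_force: 0.7
```

Call:
move_arm(commands=[[[0.2, 0, 0], [0, 0, 0], 0], [[0, 0, 0], [0, 0, 0], 0]])

```text
t: 18.15
eef_pos: [616.6, 62.8, 70.6]
tcp_rot: [3.131, -0.96, 0.068]
ft_force: [-6.4, 0.3, 3.2]
opening: 0.005
grip_force: 3.2
```

Call:
move_arm(commands=[[[0.2, 0, 0], [0, 0, 0], 0], [[0, 0, 0], [0, 0, 0], 0]])

```text
t: 18.35
eef_pos: [617.2, 62.9, 70.3]
tcp_rot: [3.131, -0.958, 0.067]
ft_force: [-17.7, -0.7, 8.2]
opening: 0.007
grip_force: 7.9
```

Now it is at the stop, at 19 N. I'll retreat and verify numerically.

Call:
move_arm(commands=[[[-0.6, 0, -0.4], [0, 0, 0], 0], [[-0.8, 0, -0.4], [0, 0, 0], 0], [[-1.6, -0.1, 1], [0, 0, 0], 0], [[-2.1, -0.1, 1.4], [0, 0, 0], 0], [[-2.1, -0.1, 1.4], [0, 0, 0], 0], [[-2.1, -0.1, 1.4], [0, 0, 0], 0], [[-2, -0.1, 1.4], [0, 0, 0], 0.5], [[0, 0, 0], [0, 0, 0], 0.8]])

```text
t: 19.15
eef_pos: [504.6, 57.7, 129.9]
tcp_rot: [3.131, -0.962, 0.068]
ft_force: [-0.1, 0.4, -0.1]
opening: 0.12
grip_force: 0.0
```

```bash
python3 st.py 6; python3 -c "
import cv2
g=cv2.cvtColor(cv2.imread('pics/st6.png'),cv2.COLOR_BGR2GRAY)
for r in range(140,212,3): print(r,g[r,304:342:2])
from go import *
show(*[tab(1.5,90),tab(1.5),tab(1.65)])
# side view cover profile: tab end estimate
ci=camera_info('side');im=read_camera('side');cv2.imwrite('pics/side6.png',im);g=cv2.cvtColor(im,cv2.COLOR_BGR2GRAY)
for th in (1.4,1.5,1.6,1.7): print(th,proj(ci,w(q,cov(128,15,0,th))),proj(ci,w(q,cov(128,-15,0,th))))
for r in range(145,180,2): print(r,g[r,315:352])
"
```

```text
t 19.15 [504.6   57.73 129.93] rot deg [0.36 0.13 0.09] j [-0.08  0.51  2.59  3.    0.92 -1.57] F [-0.14  0.36 -0.06] 0.12009617631770123
[590.79  60.98  48.13] shift cm [ 8.62  0.33 -8.18]
[614.25  62.39  71.73] shift cm [2.35 0.14 2.36]
[[323.2  227.82]]
[[324.11 188.71]]
[[324.17 173.21]]
[[324.14 159.71]]
140 [65 65 65 63 63 65 63 64 63 63 65 63 63 63 63 64 64 65 65]
143 [65 65 64 63 63 63 64 64 65 63 62 62 63 64 64 63 63 64 65]
146 [66 66 66 65 64 64 64 65 64 64 64 64 63 63 62 64 63 64 65]
149 [64 65 65 65 65 66 65 64 66 65 64 63 63 63 64 64 64 65 63]
152 [86 86 85 85 85 85 85 85 79 77 77 84 83 84 84 85 84 84 84]
155 [64 65 64 63 64 64 64 74 81 82 81 77 67 64 64 75 64 64 64]
158 [64 65 65 65 65 64 69 77 82 88 84 79 73 63 64 64 65 65 64]
161 [ 89 205 208 202 206 202 157  74  78  79  80  76  86 201 206 166 198 199
 129]
164 [115 109 112 111 112 110  94  70  73  74  73  72  72 109 111 109 108 110
 115]
167 [ 80 109 112 111 112 111  94  69  73  74  73  72  73 108 112 110 109 110
  92]
170 [ 80 109 111 111 112 110  95  71  73  74  73  72  78 109 112 110 108 110
  89]
173 [ 80 109 112
[... 3579 characters left out ...]
56 156 157 155 155 154 150 145 144 145 150 154 155 153 154 151 155 154
 155]
173 [ 77  93 101 104 102  97  99  99  99 108 119 129 142 152 158 159 159 160
 158 158 157 157 156 155 144 128 118 129 143 152 155 157 155 155 154 154
 155]
175 [ 77  92  97  98  99  99  99  99 107 114 122 139 155 160 163 160 162 162
 161 161 159 157 151 136 114  97 108 130 147 154 157 156 154 150 156 152
 154]
177 [ 84  94  97  99  97  95 101 102 115 128 140 155 165 163 165 164 163 162
 163 161 156 144 120  96  81  82 104 130 149 152 153 152 154 155 155 156
 155]
179 [ 94  98  98 100 101 102 102 112 116 126 144 158 164 164 163 165 163 161
 157 149 134 110  89  73  69  75  95 118 139 150 153 155 154 155 153 154
 156]
```

The toggle end is at row 158.5 against 159.7 predicted for armed, and the cover is at about 1.58 rad. Next I grip the tab again and close the cover.

```bash
python3 -c "
from go import *
show(tab(1.58,80),tab(1.58),*[tab(t) for t in (1.4,1.2,1,.8,.6,.4,.2,0,-.05)])"
```

```text
t 19.25 [507.05  57.55 129.23] rot deg [0.36 0.21 0.1 ] j [-0.08  0.51  2.58  3.    0.92 -1.57] F [ 0.84 -0.22 -0.59] 0.19710481553754325
[552.34  58.67 250.51] shift cm [ 4.53  0.11 12.13]
[617.76  62.6  204.63] shift cm [ 6.54  0.39 -4.59]
[601.26  61.61 193.76] shift cm [-1.65 -0.1  -1.09]
[585.54  60.67 178.44] shift cm [-1.57 -0.09 -1.53]
[573.18  59.92 160.3 ] shift cm [-1.24 -0.07 -1.81]
[564.66  59.41 140.05] shift cm [-0.85 -0.05 -2.02]
[560.32  59.15 118.52] shift cm [-0.43 -0.03 -2.15]
[560.34  59.15  96.55] shift cm [ 0.   0.  -2.2]
[564.71  59.41  75.02] shift cm [ 0.44  0.03 -2.15]
[573.27  59.93  54.8 ] shift cm [ 0.86  0.05 -2.02]
[576.03  60.09  50.04] shift cm [ 0.28  0.02 -0.48]
```

Call:
move_arm(commands=[[[0, 0, 2], [0, 0, 0], 0.8], [[0, 0, 3], [0, 0, 0], 0.8], [[0, 0, 3], [0, 0, 0], 0.8], [[0, 0, 3], [0, 0, 0], 0.8], [[0, 0, 2], [0, 0, 0], 0.8], [[0, 0, 0], [0, 0, 0], 0.8]])

```text
t: 19.85
eef_pos: [507.9, 57.8, 262.0]
tcp_rot: [3.129, -0.967, 0.069]
ft_force: [-0.2, -0.3, 0.4]
opening: 0.704
grip_force: 0.0
```

```bash
python3 -c "
from go import *
show(tab(1.58,80),tab(1.58))"
```

```text
t 19.85 [507.87  57.78 262.01] rot deg [0.37 0.45 0.06] j [-0.08  0.08  2.41  2.8   0.33 -1.33] F [-0.16 -0.27  0.36] 0.7037231455133448
[552.34  58.67 250.51] shift cm [ 4.45  0.09 -1.15]
[617.76  62.6  204.63] shift cm [ 6.54  0.39 -4.59]
```

Call:
move_arm(commands=[[[2.2, 0.1, -0.5], [0, 0, 0], 0.8], [[2.2, 0, -0.6], [0, 0, 0], 0.8], [[1.4, 0.1, -1], [0, 0, 0], 0.8], [[1.4, 0.1, -1], [0, 0, 0], 0.8], [[1.3, 0.1, -0.9], [0, 0, 0], 0.8], [[1.3, 0.1, -0.9], [0, 0, 0], 0.8], [[1.1, 0, -0.8], [0, 0, 0], 0.8], [[0, 0, 0], [0, 0, 0], 0.2], [[0, 0, 0], [0, 0, 0], 0.2], [[0, 0, 0], [0, 0, 0], 0.2]])

```text
t: 20.85
eef_pos: [614.7, 62.7, 201.9]
tcp_rot: [3.131, -0.961, 0.068]
ft_force: [-0.0, 1.1, 0.9]
opening: 0.607
grip_force: 0.0
```

Call:
move_arm(commands=[[[0, 0, 0], [0, 0, 0], 0.2], [[0, 0, 0], [0, 0, 0], 0.2], [[0, 0, 0], [0, 0, 0], 0.2], [[0, 0, 0], [0, 0, 0], 0.2]])

```text
t: 21.25
eef_pos: [615.0, 63.4, 202.4]
tcp_rot: [3.13, -0.962, 0.07]
ft_force: [-1.9, 4.8, 2.4]
opening: 0.316
grip_force: 30.0
```

```bash
python3 -c "
from go import *
show(tab(1.58))"
```

```text
t 21.25 [615.03  63.37 202.38] rot deg [ 0.37  0.17 -0.02] j [-0.04  0.36  2.26  2.95  0.44 -1.46] F [-1.9   4.82  2.39] 0.31582069065286583
[617.76  62.6  204.63] shift cm [ 0.27 -0.08  0.23]
```

Call:
move_arm(commands=[[[-0.5, 0, -0.3], [0, 0, 0], 0.2], [[-0.5, 0, -0.3], [0, 0, 0], 0.2], [[-0.5, 0, -0.4], [0, 0, 0], 0.2], [[-0.5, 0, -0.5], [0, 0, 0], 0.2], [[-0.5, 0, -0.5], [0, 0, 0], 0.2], [[-0.5, 0, -0.5], [0, 0, 0], 0.2], [[-0.4, 0, -0.6], [0, 0, 0], 0.2], [[-0.4, 0, -0.6], [0, 0, 0], 0.2], [[-0.4, 0, -0.6], [0, 0, 0], 0.2]])

```text
t: 22.15
eef_pos: [574.0, 61.3, 160.4]
tcp_rot: [3.132, -0.966, 0.062]
ft_force: [1.6, -13.8, 4.8]
opening: 0.308
grip_force: 30.0
```

```bash
python3 -c "
from go import *
show(tab(.8),tab(.6),tab(.4))"
```

```text
t 22.15 [573.98  61.3  160.4 ] rot deg [0.3  0.37 0.32] j [-0.05  0.43  2.4   3.    0.65 -1.53] F [  1.63 -13.84   4.83] 0.3084777268948899
[564.66  59.41 140.05] shift cm [-0.93 -0.19 -2.03]
[560.32  59.15 118.52] shift cm [-0.43 -0.03 -2.15]
[560.34  59.15  96.55] shift cm [ 0.   0.  -2.2]
```

Call:
move_arm(commands=[[[-0.3, -0.1, -0.7], [0, 0, 0], 0.2], [[-0.3, -0.1, -0.7], [0, 0, 0], 0.2], [[-0.3, 0, -0.7], [0, 0, 0], 0.2], [[-0.2, 0, -0.7], [0, 0, 0], 0.2], [[-0.1, 0, -0.7], [0, 0, 0], 0.2], [[-0.1, 0, -0.7], [0, 0, 0], 0.2], [[0, 0, -0.7], [0, 0, 0], 0.2], [[0, 0, -0.7], [0, 0, 0], 0.2], [[0, 0, -0.7], [0, 0, 0], 0.2]])

```text
t: 23.05
eef_pos: [554.7, 60.1, 93.0]
tcp_rot: [3.133, -0.949, 0.063]
ft_force: [-29.4, -8.2, 2.6]
opening: 0.289
grip_force: 30.0
```

```bash
python3 -c "
from go import *
show(tab(.2),tab(0),tab(-.05))"
```

```text
t 23.05 [554.72  60.12  92.96] rot deg [ 0.34 -0.6   0.23] j [-0.06  0.62  2.48  3.03  0.9  -1.57] F [-29.39  -8.15   2.56] 0.28910297520749634
[564.71  59.41  75.02] shift cm [ 1.   -0.07 -1.79]
[573.27  59.93  54.8 ] shift cm [ 0.86  0.05 -2.02]
[576.03  60.09  50.04] shift cm [ 0.28  0.02 -0.48]
```

A radial load of 29 N is building in the grip. I'll release, back off and finish closing by pressing the tab from above with shut fingers.

Call:
move_arm(commands=[[[0, 0, 0], [0, 0, 0], 0.7], [[0, 0, 0], [0, 0, 0], 0.7], [[0, 0, 0], [0, 0, 0], 0.7], [[0, 0, 0], [0, 0, 0], 0.7]])

```text
t: 23.45
eef_pos: [560.4, 60.8, 96.3]
tcp_rot: [3.13, -0.962, 0.068]
ft_force: [-0.3, 0.4, -0.1]
opening: 0.571
grip_force: 0.0
```

Call:
move_arm(commands=[[[-1.5, 0, 1.0], [0, 0, 0], 0.7], [[-2, -0.2, 1.4], [0, 0, 0], 0.7], [[-2, -0.1, 1.6], [0, 0, 0], 0.7], [[-1, 0, 3], [0, 0, 0], 0], [[0, 0, 3], [0, 0, 0], 0], [[0, 0, 2], [0, 0, 0], 0], [[0, 0, 0], [0, 0, 0], 0], [[0, 0, 0], [0, 0, 0], 0]])

```text
t: 24.25
eef_pos: [495.1, 57.8, 216.4]
tcp_rot: [3.13, -0.963, 0.068]
ft_force: [-0.4, 0.6, -0.4]
opening: 0.336
grip_force: 0.0
```

```bash
python3 -c "
from go import *
show()
ci=camera_info('side');im=read_camera('side');cv2.imwrite('pics/side7.png',im);g=cv2.cvtColor(im,cv2.COLOR_BGR2GRAY)
for th in (0,.1,.2,.3,.4,.5): print(th,proj(ci,w(q,cov(128,15,7.5,th))),proj(ci,w(q,cov(128,-15,7.5,th))))
for r in range(176,220,2): print(r,g[r,335:372])
ci=camera_info('wrist');g=cv2.cvtColor(read_camera('wrist'),cv2.COLOR_BGR2GRAY);cv2.imwrite('pics/w7.png',g)
for th in (0,.1,.2,.3,.4,.5): print(th,proj(ci,w(q,cov(80,52,2.5,th))),proj(ci,w(q,cov(80,-52,2.5,th))),proj(ci,w(q,cov(128,0,7.5,th))))
"
```

```text
t 24.25 [495.13  57.8  216.43] rot deg [0.36 0.22 0.07] j [-0.08  0.19  2.5   2.91  0.52 -1.46] F [-0.39  0.63 -0.45] 0.3362750287908536
0 [[357.84 216.88]] [[359.83 208.71]]
0.1 [[360.21 213.74]] [[362.17 205.57]]
0.2 [[362.13 210.34]] [[364.07 202.17]]
0.3 [[363.59 206.69]] [[365.51 198.53]]
0.4 [[364.54 202.84]] [[366.45 194.7 ]]
0.5 [[364.98 198.82]] [[366.89 190.69]]
176 [135 135 138 128 108  99 108 125 138 146 147 146 145 147 149 150 147 149
 148 150 149 150 149 147 149 148 149 147 150 149 148 149 147 149 148 146
 148]
178 [128 131 128 127 125 127 123 126 127 132 135 135 133 134 141 149 147 151
 149 147 149 149 149 149 150 150 150 149 146 147 149 150 146 149 149 149
 148]
180 [129 128 131 131 129 126 122 118 121 126 130 127 127 130 139 146 146 146
 150 150 149 148 149 147 147 149 148 148 151 147 150 149 148 150 147 150
 149]
182 [130 129 129 132 129 126 123 124 125 127 128 127 129 134 141 148 151 149
 148 148 147 148 149 150 147 148 148 150 149 150 150 151 146 147 147 148
 146]
184 [128 129 131 129 128 127 128 127 128 127 128 126 129 142 145 148 147 150
 151 147 149 149 148 149
[... 2352 characters left out ...]
 147 148 150 147 148 147 150 148 151
 149]
216 [ 48  53  51  50  51  52  52  52  51  52  51  54  59  70  90 105 120 126
 128 133 138 146 147 151 148 149 150 149 150 149 147 149 147 149 149 150
 151]
218 [ 39  49  51  50  54  55  52  49  53  51  53  54  64  78  86  91  91  91
  95  97 109 125 142 147 150 147 147 148 149 149 149 147 149 149 149 150
 149]
0 [[279.07 238.32]] [[368.56 238.59]] [[323.85 281.4 ]]
0.1 [[278.13 237.39]] [[369.68 237.66]] [[324.01 281.18]]
0.2 [[277.18 235.7 ]] [[370.83 235.98]] [[324.18 279.67]]
0.3 [[276.23 233.22]] [[371.97 233.52]] [[324.36 276.74]]
0.4 [[275.29 229.93]] [[373.11 230.25]] [[324.55 272.26]]
0.5 [[274.38 225.83]] [[374.22 226.16]] [[324.75 266.13]]
```

The tab is at about 0.5 rad. I'll press it straight down at radius ~105–113 mm with the fingers shut.

Call:
move_arm(commands=[[[2, 0.1, 0], [0, 0, 0], 0], [[2, 0, 0], [0, 0, 0], 0], [[2.2, 0, -1], [0, 0, 0], 0], [[0, 0, -2], [0, 0, 0], 0], [[0, 0, -2], [0, 0, 0], 0], [[0, 0, -1], [0, 0, 0], 0], [[0, 0, 0], [0, 0, 0], 0]])

```text
t: 25.05
eef_pos: [556.4, 58.7, 152.6]
tcp_rot: [3.132, -0.956, 0.067]
ft_force: [0.8, 0.3, 0.3]
opening: 0.006
grip_force: 0.0
```

Call:
move_arm(commands=[[[0, 0, -0.8], [0, 0, 0], 0], [[0, 0, -0.8], [0, 0, 0], 0], [[0, 0, -0.8], [0, 0, 0], 0], [[0, 0, -0.8], [0, 0, 0], 0], [[0, 0, -0.8], [0, 0, 0], 0], [[0, 0, -0.8], [0, 0, 0], 0], [[0, 0, -0.8], [0, 0, 0], 0], [[0, 0, -0.8], [0, 0, 0], 0], [[0, 0, -0.6], [0, 0, 0], 0], [[0, 0, 0], [0, 0, 0], 0]])

```text
t: 26.05
eef_pos: [556.9, 58.7, 84.9]
tcp_rot: [3.131, -0.96, 0.067]
ft_force: [-0.1, 1.1, 0.2]
opening: 0.002
grip_force: 0.0
```

Call:
move_arm(commands=[[[0, 0, -0.4], [0, 0, 0], 0], [[0, 0, -0.3], [0, 0, 0], 0], [[0, 0, 0], [0, 0, 0], 0]])

```text
t: 26.35
eef_pos: [557.1, 58.7, 78.7]
tcp_rot: [3.131, -0.961, 0.068]
ft_force: [-0.8, 0.4, 0.7]
opening: 0.002
grip_force: 0.1
```

Call:
move_arm(commands=[[[0, 0, -0.3], [0, 0, 0], 0], [[0, 0, 0], [0, 0, 0], 0]])

```text
t: 26.55
eef_pos: [557.1, 58.8, 75.8]
tcp_rot: [3.131, -0.961, 0.068]
ft_force: [0.6, -0.7, 1.1]
opening: 0.006
grip_force: 0.2
```

Call:
move_arm(commands=[[[0, 0, -0.2], [0, 0, 0], 0], [[0, 0, 0], [0, 0, 0], 0]])

```text
t: 26.75
eef_pos: [557.4, 58.8, 74.5]
tcp_rot: [3.13, -0.963, 0.068]
ft_force: [-2.1, -0.7, 7.7]
opening: 0.002
grip_force: 3.4
```

The cover has met its stop, close to the predicted height of 76. I'll press once more, then lift away.

Call:
move_arm(commands=[[[0, 0, -0.2], [0, 0, 0], 0], [[0, 0, 0], [0, 0, 0], 0]])

```text
t: 26.95
eef_pos: [557.8, 58.8, 73.9]
tcp_rot: [3.13, -0.967, 0.068]
ft_force: [-6.2, -1.0, 19.5]
opening: 0.007
grip_force: 10.1
```

Call:
move_arm(commands=[[[0, 0, 1], [0, 0, 0], 0], [[0, 0, 2], [0, 0, 0], 0], [[-1, 0, 3], [0, 0, 0], 0], [[-3, 0, 3], [0, 0, 0], 0], [[-3, 0, 3], [0, 0, 0], 0], [[0, 0, 0], [0, 0, 0], 0]])

```text
t: 27.55
eef_pos: [484.3, 59.1, 195.6]
tcp_rot: [3.129, -0.966, 0.069]
ft_force: [-0.1, 0.5, -0.6]
opening: -0.0
grip_force: 0.0
```

```bash
python3 -c "
from go import *
show()
a=cv2.cvtColor(cv2.imread('pics/side0.png'),cv2.COLOR_BGR2GRAY).astype(int);b=cv2.cvtColor(read_camera('side'),cv2.COLOR_BGR2GRAY).astype(int)
D=abs(a-b)[150:265,235:375];print('console diff',(D>25).sum())
ys,xs=np.where(D>25)
if len(ys): print(ys.min()+150,ys.max()+150,xs.min()+235,xs.max()+235)
print('spool',(abs(a-b)[250:290,270:310]>25).sum())
for r in range(196,222,2): print(r,b[r,340:364],'\n   ',a[r,340:364])
a=cv2.cvtColor(cv2.imread('pics/top0.png'),cv2.COLOR_BGR2GRAY).astype(int);b=cv2.cvtColor(read_camera('top'),cv2.COLOR_BGR2GRAY).astype(int)
print('top module',(abs(a-b)[170:210,365:415]>25).sum(),'spool',(abs(a-b)[170:205,238:270]>25).sum())
"
```

```text
t 27.55 [484.31  59.05 195.59] rot deg [0.39 0.39 0.06] j [-0.08  0.25  2.56  2.95  0.64 -1.51] F [-0.06  0.5  -0.57] -5.0842217732090006e-05
console diff 5
216 234 351 361
spool 0
196 [112 114 117 128 142 145 150 148 149 148 150 148 148 148 149 149 148 150
 150 148 149 148 149 148] 
    [112 113 116 125 137 147 147 146 149 148 149 146 145 146 147 148 147 145
 148 148 147 146 145 148]
198 [112 113 116 123 135 143 147 148 148 148 147 148 150 150 149 147 149 149
 149 148 150 147 147 148] 
    [113 112 114 121 132 145 144 147 148 147 146 147 146 148 147 148 143 148
 147 147 148 147 147 150]
200 [119 119 115 114 113 121 129 137 143 147 150 151 151 147 150 149 149 150
 148 148 149 147 147 148] 
    [114 116 116 117 121 126 132 137 141 143 145 147 147 149 147 147 148 147
 147 147 147 148 148 147]
202 [116 116 116 117 115 114 116 114 120 127 135 146 148 150 149 149 148 150
 149 150 146 151 149 151] 
    [117 119 117 116 115 120 119 118 124 128 135 143 144 145 146 146 147 147
 147 147 148 147 147 148]
204 [120 121 118 117 116 116 117 115 115 113 123 134 143 149 150 146 149 149
 150 148 150 1
[... 1092 characters left out ...]
  80  86  91  95 103 106 114 122
 132 144 147 148 147 147]
216 [ 52  53  52  57  58  62  62  63  71  81  88  92  92  93  97 108 120 136
 146 148 148 150 148 149] 
    [ 51  53  54  54  57  58  58  60  71  89 105 121 120 108  98  98 110 127
 141 146 148 149 147 145]
218 [ 52  47  54  52  54  54  58  65  77  95 114 131 132 125 121 127 138 144
 150 149 152 147 149 149] 
    [ 51  51  53  53  52  55  57  63  77  94 117 136 146 143 142 139 143 145
 145 148 149 147 147 146]
220 [ 50  53  51  53  53  54  57  70  91 114 134 144 147 149 148 149 149 147
 149 150 148 147 150 149] 
    [ 50  53  53  54  53  54  60  69  84  98 119 138 146 146 148 148 146 146
 148 148 148 146 146 146]
top module 0 spool 0
```

The cover is now slightly lower than at the start, so it is fully shut, and the spool and module are unmoved.

```bash
python3 -c "
from cell import env
print(env.job_done())"
```

```text
the job is handed in; nothing more can be done
None
```

I swung the cover open to about 1.6 rad, pushed the toggle over to its stop, shut the cover against its stop and handed the job in at about 28 s. The camera images showed the module and spool unmoved. The first push slid over the toggle because the fingertips sat about 20 mm short of the reported tool point. The cover was closed partly by grip, then by pressing on the tab.

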